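# Make up two inspection kits

## Task

Make up the two kits for the next measuring jobs, each in its own wooden tray. The shaft kit goes in the oblong two-bay tray: the setup block flat in the middle of the wide bay with its long side parallel to the partition, the V-block upright in the middle of the block with its groove running along the block's length, and the test shaft standing upright in the middle of the narrow bay. The bearing kit goes in the square tray: the bearing cover right side up in the middle, with the bronze bush standing centred on top of it; leave the tin, the clamp strap and the hex key where they are.

Things in the scene. Friction and masses are not known exactly. Their poses are not given: they have to be found in the camera images.
- two_bay_tray: oblong shallow brown wooden tray, 126 (x) x 100 (y) x 10 mm high, fixed; origin centre of underside, z up. Floor 3 mm thick, walls 4 mm thick, 10 mm high. A partition along its y, 4 mm thick, 10 mm high, at x = +19 mm makes a wide bay (inside 76 x 92 mm, centre x = -21 mm, y = 0) and a narrow bay (inside 38 x 92 mm, centre x = +40 mm, y = 0).
- square_tray: square shallow tray of brown wood without partition, 98 x 98 x 10 mm high, fixed to the bench; origin at the centre of its underside, z up. Floor 3 mm thick, walls 4 mm thick and 10 mm high.
- setup_block: setup block: rectangular ground steel block with small holes in its faces, 51 (its x) x 76 (its y) x 25 mm high, about 0.7 kg; origin at the centre of its underside, z up, lying flat.
- v_block: V-block: small ground steel block, 45 (its x) x 40 (its y) x 32 mm high, with a V-shaped groove in the top that runs along its x axis; its outer flanks at y = +-20 mm are flat and upright. Origin at the centre of its underside, z up. About 0.34 kg.
- test_shaft: test shaft: stepped round steel shaft standing on its thick end, 24 mm diameter, 59 mm tall; the top third looks thinner. Origin at the centre of its underside, z up the axis.
- bearing_cover: bearing cover: round turned steel cover lying flat, 59 mm diameter, 20 mm high, with a bore and a circle of bolts on its top; full diameter up to 14 mm, 56 mm above that. Origin at the centre of its underside, z up.
- bronze_bush: bronze bush: plain yellowish bronze ring standing on end, 34 mm diameter, 26 mm high. It rests on top of the bearing cover, over its bore, and does not go in. Origin at the centre of its underside, z up.
- paste_tin: bystander, leave it: shallow round lidded tin, 64 mm diameter, 35 mm high; origin at the centre of its underside.
- strap_clamp: bystander, leave it: plain dark steel clamp strap (flat bar) lying flat, 26 x 85 x 11 mm; origin at the centre of its underside.
- hex_key: bystander, leave it: dark L-shaped hex key lying flat, 32 x 90 x 8 mm; origin at the centre of its underside.
Not all that is in view belongs to the job. Leave any orange look-alike of the bronze_bush alone.

How it is judged:
By the outcome, as a careful person would: the job done as asked, in the order asked, and still so for the second after the job is handed in, with the robot touching nothing.
It also fails if it takes over 109 s, if anything falls off the work surface, if the arm or the gripper's body presses on something with over 40 N, if the wrist force passes 120 N, or if a joint passes its speed limit or range.

## Robot

A 6-joint arm with a two-finger parallel gripper is mounted at the origin on a cart in front of the work surface, level with it; the furniture and walls round the work are solid. World frame = base frame: x ahead of the robot, y to its left, z up, the work surface at z = 0. Lengths are in m, angles in degrees, forces in N, time in s.
With the tool pointing down it reaches from about 0.375 to 0.9 m from the base axis. Payload 3.1 kg.
Tool frame: the origin (TCP) lies on the centre line of the jaws, within the pads' length; the fingertips stand 22 mm ahead of it and the grasp point (between the pads) lies 3 mm ahead of it; z points along the fingers, y is the line along which they close (so a half turn about z gives the same grasp; the last joint's range is limited). The gripper opens to 87 mm and grips with 3 to 60 N. Pads are 19 mm wide; open, the fingers measure 117 mm over their backs; the gripper's body (75 mm by 190 mm) begins 51 mm behind the grasp point.
Start: joints at [-87.29, 30.224, 82.088, -0, 67.689, -10.227], TCP at [0.14, -0.609, 0.245] pointing down, gripper open.
Joint ranges: [-176.69, 176.69], [-43.24, 126.21], [12.49, 139.97], [-82, 262], [0, 151.66], [-163.58, 163.58]. Speed limits (degrees/s): [159.86, 159.86, 180, 180, 180, 180].

## Interface

Orientations are given as a 3x3 rotation matrix whose columns are the frame's x, y, z axes.
In Python, from rig import * gives the robot as it stands.
- The arm moves only by the shell command python3 -m jog 'ROWS'. ROWS is text: rows parted by semicolons, each of 7 numbers parted by spaces: the shift along the tool's x, y, z in mm, then the turn, a rotation vector about the tool's x, y, z in rad, then the finger opening in mm, from 0 to 87. In form: tx ty tz ax ay az fingers; .... A call has 1 to 12 rows; each row shifts and turns the commanded pose from where the row before left it, along the tool's axes as they then stand; what a row does not reach is not made up. A row lasts 1/8 s, in which the tool goes at most 62.5 mm and 10.7 degrees, less where a joint would pass 70% of its speed; a pose out of reach is approached as far as the arm can. A call with a gripper value outside its range is refused whole. The fingers move at their own pace and stop on an object; the grip force is fixed at half the most. Time passes only in rows, so rows that do not move let the fingers close. It gives the time, the measured TCP pose, the force, the opening and the grip force at its end, in the units of the state.
- read_state(): the state, without advancing time (a new reading comes with each control period).
- capture(name): name is "scene" or "top" or "wrist"; returns a dict with "color" (384x512x3 uint8, red, green, blue), "camera_matrix" (3x3 intrinsics, pixels), "R" (3x3) and "t" (3): a world point X has camera coordinates R X + t. Camera axes: x right, y down, z forward; pixel columns grow to the right and rows downward; lengths in m; the calibration is good to about 2 mm. The wrist camera is an equidistant fisheye: a pixel r from the principal point sees the ray r / f radians off the axis. A picture is of the moment at which its call begins. There is no depth.
- hand_in(): hands the job in; it is judged then, once.
Trained networks look in the newest picture that a camera, given by its name, has taken for a name from the list of things; names that differ only in an ending like _2 or _b are one class to them, and where a whole thing is asked for, a point or a joint stands for the part that bears it (a point fixed in the world has none). Each returns a list of dicts, best first, with "conf" (0 to 1); they miss things now and then, are a little off and sometimes report something else, mostly with a low value. They report only what shows in the picture. A call takes as long as a camera call. They do not tell look-alikes from the thing itself.
- find_in(camera, target): "at" ([x, y, z] in m, in world coordinates, good to about 4 mm: the middle of the surface that is visible of it).
- trace(camera, target): "pixels" (384x512 bool, what is visible of it).
- place_of(camera, target): "at" ([x, y, z] in m, in world coordinates, good to about 4 mm: a listed point, or the origin of a listed thing).
The state is a dict: "time_s": time; "joint_positions": joint angles; "qvel": joint speeds; "tau": joint torques, N m; "position": TCP position; "tcp_rot": TCP orientation; "force": force on the tool from outside, world axes, zero at the start; "moment": the same for the moment, N m; "opening": opening from 0.0 (shut) to 1.0 (fully open); "grasp_force": force on a finger pad.
Only numpy, scipy, OpenCV 4.12 (cv2) and the standard library are available. Lean on these libraries where they do the work, as an engineer would, in place of code of your own. Each camera call takes 0.05 s, during which the arm holds its last target. There are 200 camera calls.

## Working session

There is one attempt and no reset: what is moved stays moved. The work goes in short steps, Python scripts to look and compute and a shell command to move; the robot and the scene stay as the last step left them, time stands still between calls to the robot, and variables do not carry over. Pictures are saved under pics/ and viewed, at most 14 in all, crops included, and the job is handed in when it is done.

```bash
mkdir -p pics; ls; python3 - <<'E'
from rig import *
import cv2,numpy as np
s=read_state(); print(s['time_s'],s['position'],np.round(s['tcp_rot'],3).tolist(),s['opening'])
names="two_bay_tray square_tray setup_block v_block test_shaft bearing_cover bronze_bush paste_tin strap_clamp hex_key".split()
for c in ("scene","top"):
    d=capture(c); cv2.imwrite(f"pics/{c}0.png",cv2.resize(d['color'][:,:,::-1],(800,600)))
    for n in names:
        print(c,n,[(np.round(o['at'],4).tolist(),round(o['conf'],2)) for o in place_of(c,n)[:3]])
print(read_state()['time_s'])
E
```

```text
pics
0.0 [ 0.13994978 -0.60845929  0.24358269] [[0.975, 0.224, -0.0], [0.224, -0.975, 0.002], [0.0, -0.002, -1.0]] 1.000721837708529
scene two_bay_tray [([0.4369, 0.3805, -0.0037], 0.55)]
scene square_tray [([0.4221, 0.2218, -0.0041], 0.75), ([0.6637, 0.1776, 0.0004], 0.5)]
scene setup_block []
scene v_block [([0.569, 0.2828, 0.0034], 0.71)]
scene test_shaft [([0.7421, 0.3155, 0.0008], 0.75), ([0.6669, 0.1766, -0.0056], 0.48)]
scene bearing_cover [([0.6573, 0.2835, 0.0036], 0.58)]
scene bronze_bush [([0.5778, 0.3991, -0.0015], 0.89), ([0.6621, 0.3851, 0.0042], 0.78), ([0.3815, 0.5003, -0.0031], 0.77)]
scene paste_tin [([0.4723, 0.5161, 0.0019], 0.62)]
scene strap_clamp [([0.7423, 0.3145, 0.0024], 0.51)]
scene hex_key [([0.5751, 0.4914, -0.0023], 0.64), ([0.5823, 0.3972, -0.0032], 0.21)]
top two_bay_tray [([0.4341, 0.3756, -0.0013], 0.92), ([0.7448, 0.322, -0.0044], 0.35)]
top square_tray [([0.4241, 0.2217, 0.0009], 0.97), ([0.4342, 0.3761, -0.0025], 0.73)]
top setup_block [([0.5592, 0.178, 0.0033], 0.59)]
top v_block []
top test_shaft [([0.6603, 0.1775, -0.0011], 0.72)]
top bearing_cover [([0.6563, 0.2771, -0.0046], 0.64)]
top bronze_bush [([0.5834, 0.5344, 0.0018], 0.76), ([0.6665, 0.3844, -0.0006], 0.74), ([0.5753, 0.3965, 0.0059], 0.66)]
top paste_tin [([0.4709, 0.5111, -0.0025], 0.81)]
top strap_clamp [([0.7433, 0.3202, -0.0018], 0.57)]
top hex_key [([0.5752, 0.4858, 0.0017], 0.68)]
1.1
```

View pics/scene0.png

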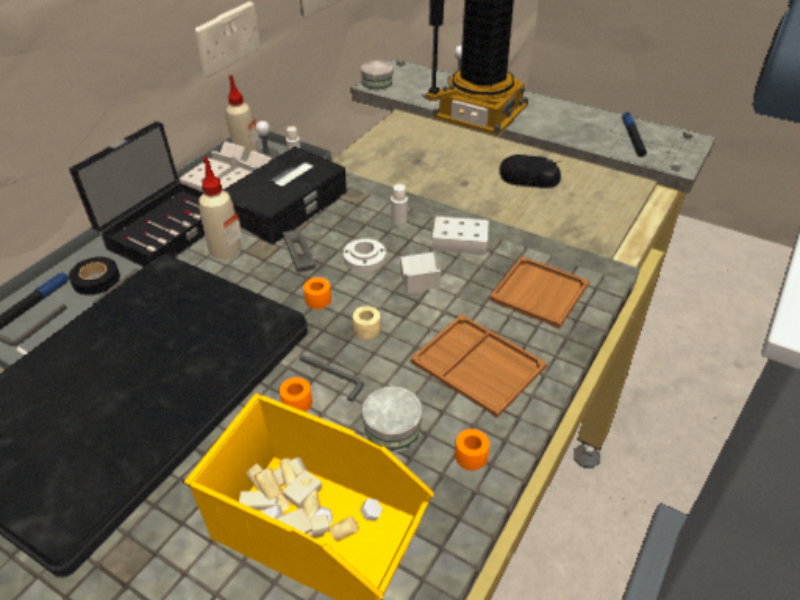

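View pics/top0.png

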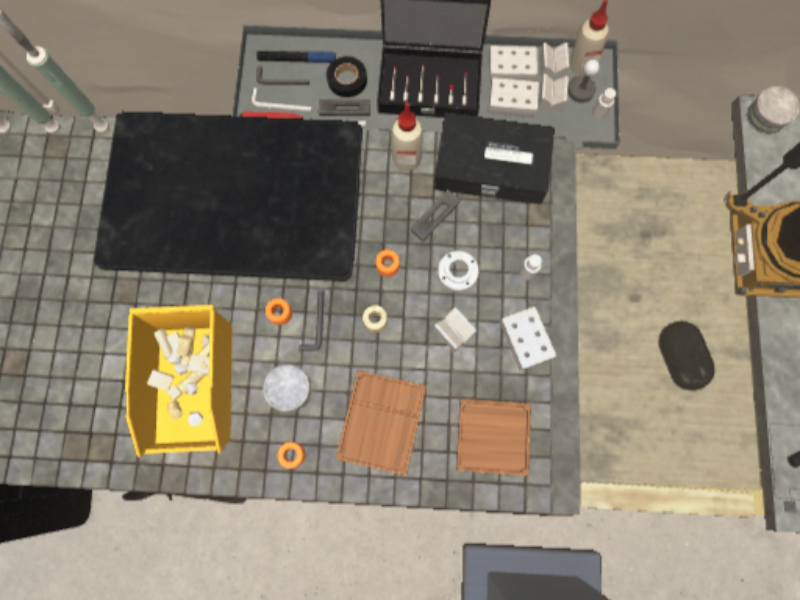

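The scene picture (800x600) shows the V-block at (420,270), setup block (460,233), cover (364,251), shaft (400,205) and yellowish bush (367,322). The three other rings are orange decoys. The top view shows the two-bay tray at (382,422) with its narrow bay at the upper (+x) end, and the square tray at (494,437).

Next I fit the known shapes to the network masks in both cameras.

```bash
cat > h.py <<'E'
from rig import *
import cv2,numpy as np
from scipy.optimize import minimize
DIM=dict(two_bay_tray=(.126,.1,.01),square_tray=(.098,.098,.01),setup_block=(.051,.076,.025),v_block=(.045,.04,.032),
 test_shaft=(.024,0,.059),bearing_cover=(.059,0,.020),bronze_bush=(.034,0,.026))
def verts(n,x,y,yaw,z0):
    a,b,h=DIM[n]
    if b: p=np.array([[i*a/2,j*b/2] for i in(-1,1) for j in(-1,1)])
    else:
        t=np.linspace(0,2*np.pi,40); p=np.c_[np.cos(t),np.sin(t)]*a/2
    c,s=np.cos(yaw),np.sin(yaw); p=p@np.array([[c,s],[-s,c]])+[x,y]
    if n=="test_shaft":
        q=(p-[x,y])*.75+[x,y]
        return np.r_[np.c_[p,p[:,0]*0+z0],np.c_[p,p[:,0]*0+z0+.039],np.c_[q,q[:,0]*0+z0+h]]
    return np.r_[np.c_[p,p[:,0]*0+z0],np.c_[p,p[:,0]*0+z0+h]]
def proj(d,X):
    c=X@d['R'].T+d['t']; th=c[:,:2]/c[:,2:]
    if d.get('fish'):
        r=np.linalg.norm(th,axis=1,keepdims=True); th=th*np.arctan(r)/np.maximum(r,1e-9)
    return th@d['camera_matrix'][:2,:2].T+d['camera_matrix'][:2,2]
def mask(n,cam,near):
    ms=trace(cam,n); best=None
    return ms
def fit(n,views,x0,z0=0.,yaws=(0,)):
    """views: list of (capture dict, bool mask)"""
    S=4
    def cost(p):
        e=0
        for d,m,w in V:
            im=np.zeros((384*S,512*S),np.uint8)
            u=(proj(d,verts(n,p[0]*.01,p[1]*.01,p[2]*.2,z0))+.5)*S-.5
            cv2.fillConvexPoly(im,cv2.convexHull(np.round(u).astype(np.int32)),255)
            r=cv2.resize(im,(512,384),interpolation=cv2.INTER_AREA)/255.
            e+=np.abs(r-m).sum()/w
        return e/len(V)
    V=[(d,m.astype(float),m.sum()) for d,m in views]
    res=[]
    for y in yaws:
        s0=np.array([x0[0]*100,x0[1]*100,y/.2]); 
        sim=np.array([s0,s0+[.6,0,0],s0+[0,.6,0],s0+[0,0,1]])
        r=minimize(cost,s0,method='Nelder-Mead',options=dict(initial_simplex=sim,xatol=.005,fatol=1e-4,maxiter=200)); res.append(r)
    r=min(res,key=lambda r:r.fun)
    return r.x[0]*.01,r.x[1]*.01,r.x[2]*.2,r.fun
def cap(c):
    d=dict(capture(c)); d['fish']=c=='wrist'; return d
def pick(n,d,cam,near):
    """mask of n in newest picture of cam nearest to a world point"""
    u=proj(d,np.array([near]))[0]; best=(25,None)
    for o in trace(cam,n):
        m=o['pixels']
        ys,xs=np.nonzero(m)
        e=np.hypot(xs.mean()-u[0],ys.mean()-u[1]) if len(xs) else 99
        if e<best[0]: best=(e,m)
    return best[1]
def go(x,y,z,ydeg):
    """shift/turn in tool frame from now to TCP target with tool y axis along world angle ydeg (mod 180)"""
    s=read_state(); R=np.array(s['tcp_rot']); p=np.array(s['position'])
    now=np.degrees(np.arctan2(R[1,1],R[0,1])); dz=-(((ydeg-now)+90)%180-90)
    t=R.T@(np.array([x,y,z])-p)
    # tilt correction
    v=R.T@np.array([0,0,-1.]); ax=np.cross([0,0,1],v)
    print('t=%.1f'%s['time_s'],'pos',np.round(p*1000,1),'yang %.2f'%now,'shift mm',np.round(t*1000,1),'turn z rad %.4f (alt %.3f)'%(np.radians(dz),np.radians(dz)-np.sign(dz)*np.pi),'tilt',np.round(ax,4)[:2],'j6 %.1f'%s['joint_positions'][5])
E
python3 - <<'E'
from h import *
D={c:cap(c) for c in("scene","top")}
near=dict(two_bay_tray=(.4345,.376),square_tray=(.424,.2217),setup_block=(.559,.178),v_block=(.569,.283),test_shaft=(.6635,.177),bearing_cover=(.657,.279),bronze_bush=(.577,.397))
out={}
for n,xy in near.items():
    h=DIM[n][2]; V=[]
    for c,d in D.items():
        m=pick(n,d,c,(*xy,h/2))
        if m is not None: V.append((d,m)); u=(c,)
        yaws=np.radians([0,30,60,90,120,150]) if DIM[n][1] else (0,)
        if m is not None:
            f=fit(n,[(d,m)],xy,0,yaws); print(n,c,np.round(f[:2],4),'yaw %.1f'%np.degrees(f[2]),'err %.3f'%f[3])
    if len(V)>1:
        f=fit(n,V,xy,0,yaws); print(n,'both',np.round(f[:2],4),'yaw %.1f'%np.degrees(f[2]),'err %.3f'%f[3])
a=D['scene']['color'][130:230,180:380]; b=D['top']['color'][150:250,250:450]
big=lambda a:cv2.resize(a[:,:,::-1],(800,400),interpolation=cv2.INTER_CUBIC)
cv2.imwrite('pics/crop.png',cv2.resize(np.vstack([big(a),big(b)]),(600,600)))
go(.56,.178,.15,0)
E
```

```text
two_bay_tray scene [0.4335 0.3792] yaw 170.4 err 0.032
two_bay_tray top [0.4319 0.3828] yaw -10.0 err 0.036
two_bay_tray both [0.4327 0.3805] yaw -10.3 err 0.047
square_tray scene [0.4215 0.2226] yaw -1.2 err 0.040
square_tray top [0.4205 0.2248] yaw -1.1 err 0.026
square_tray both [0.4207 0.2246] yaw -1.0 err 0.043
setup_block scene [0.5614 0.1773] yaw 111.8 err 0.049
v_block scene [0.5679 0.2841] yaw 40.1 err 0.109
v_block top [0.5665 0.2852] yaw 44.5 err 0.218
v_block both [0.5671 0.284 ] yaw 41.8 err 0.173
test_shaft top [0.6613 0.1803] yaw 1.4 err 0.097
bearing_cover scene [0.6551 0.282 ] yaw 12.0 err 0.204
bearing_cover top [0.6563 0.2825] yaw 5.3 err 0.190
bearing_cover both [0.656  0.2823] yaw 14.9 err 0.203
bronze_bush scene [0.5786 0.3979] yaw -1.0 err 0.071
bronze_bush top [0.5761 0.399 ] yaw 4.4 err 0.190
bronze_bush both [0.5772 0.3987] yaw 5.2 err 0.160
t=1.9 pos [ 140.  -609.1  244.6] yang -77.06 shift mm [ 585.6 -673.1   94.5] turn z rad -1.3450 (alt 1.797) tilt [0. 0.] j6 -10.2
```

View pics/crop.png

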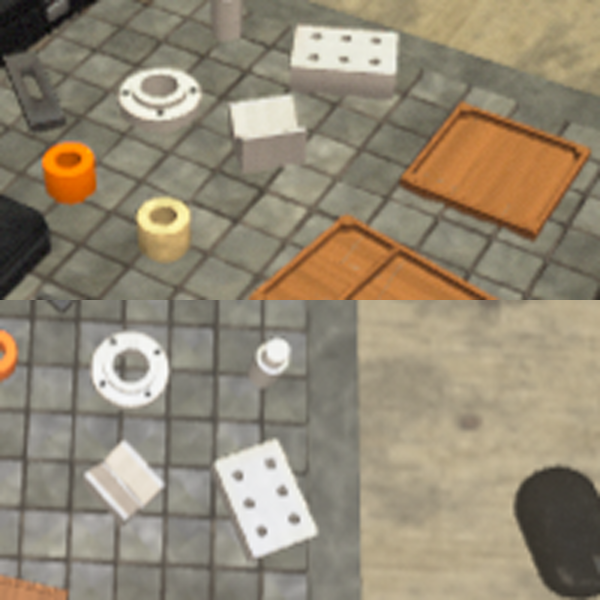

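```bash
python3 -m jog '20 -23 0 0 0 0 87;40 -46 0 0 0 0 87;40 -46 0 0 0 0 87;40 -46 0 0 0 0 87;40 -46 0 0 0 0 87;40 -46 0 0 0 0 87;40 -46 0 0 0 0 87;40 -46 0 0 0 0 87;40 -46 0 0 0 0 87;40 -46 0 0 0 0 87;40 -46 0 0 0 0 87;40 -46 0 0 0 0 87' && python3 -m jog '40 -46 0 0 0 0 87;35 -38 0 0 0 0 87;30 -32 0 0 0 0 87;0 0 0 0 0 -0.153 87;0 0 0 0 0 0 87' && python3 - <<'E'
from h import *
go(.561,.178,.15,111.8)
d=cap('wrist'); cv2.imwrite('pics/w1.png',cv2.resize(d['color'][:,:,::-1],(800,600)))
for n in ("setup_block","v_block","bearing_cover","test_shaft"):
    print(n,[(np.round(o['at'],4).tolist(),round(o['conf'],2)) for o in place_of('wrist',n)[:3]])
near=dict(setup_block=(.561,.178),v_block=(.567,.284),test_shaft=(.6613,.180),bearing_cover=(.656,.282),square_tray=(.4207,.2246),two_bay_tray=(.4327,.3805))
for n,xy in near.items():
    m=pick(n,d,'wrist',(*xy,DIM[n][2]/2))
    if m is None: print(n,'none'); continue
    yaws=np.radians([0,30,60,90,120,150]) if DIM[n][1] else (0,)
    f=fit(n,[(d,m)],xy,0,yaws); print(n,np.round(f[:2],4),'yaw %.1f'%np.degrees(f[2]),'err %.3f'%f[3])
E
```

```text
time_s: 3.4
position: [0.4709, 0.0113, 0.245]
tcp_rot: [[0.975, 0.224, 0.001], [0.224, -0.975, -0.001], [0.001, 0.001, -1.0]]
force: [0.3, -1.3, 0.6]
opening: 0.994
grasp_force: 0.0
time_s: 4.03
position: [0.5461, 0.1466, 0.2443]
tcp_rot: [[0.929, 0.369, -0.0], [0.369, -0.929, -0.0], [-0.0, -0.0, -1.0]]
force: [-0.1, -0.1, -1.0]
opening: 0.997
grasp_force: 0.0
t=4.0 pos [546.1 146.6 244.3] yang -68.33 shift mm [ 25.5 -23.7  94.3] turn z rad -0.0022 (alt 3.139) tilt [-0.0001  0.0005] j6 72.0
setup_block [([0.5582, 0.175, 0.0018], 0.81), ([0.6621, 0.1748, 0.0024], 0.44)]
v_block [([0.5696, 0.2798, -0.0019], 0.85)]
bearing_cover [([0.6569, 0.281, -0.0023], 0.68)]
test_shaft [([0.6621, 0.1761, -0.0033], 0.76)]
setup_block none
v_block [0.5673 0.2832] yaw 43.3 err 0.077
test_shaft none
bearing_cover [0.659  0.2801] yaw 7.5 err 0.391
square_tray [0.4213 0.2239] yaw -1.9 err 0.477
two_bay_tray [0.4339 0.3813] yaw -9.9 err 0.038
```

View pics/w1.png

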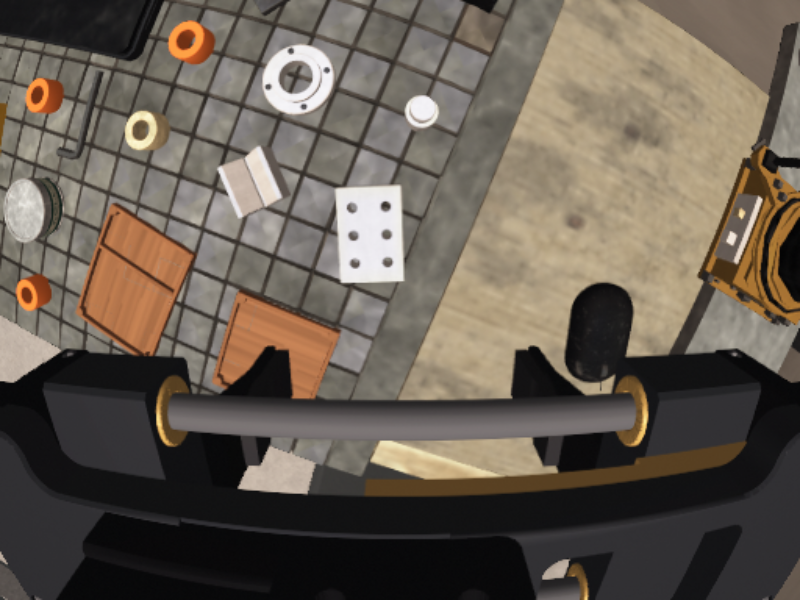

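In the wrist view the setup block is at (370,234) with its long side close to tool x. The V-block is at (252,182), and its groove runs down-right, which is about 43° in the world frame. I'll refine the block from its bright top face.

```bash
cat >> h.py <<'E'
def unproj(d,u,z):
    K=d['camera_matrix']; n=(np.asarray(u,float)-K[:2,2])/[K[0,0],K[1,1]]
    if d.get('fish'):
        r=np.linalg.norm(n,axis=1,keepdims=True); n=n*np.tan(r)/np.maximum(r,1e-9)
    ray=np.c_[n,np.ones(len(n))]@d['R']; c=-d['R'].T@d['t']
    return (c+ray*((z-c[2])/ray[:,2:]))[:,:2]
def face(d,near,z,thr=185):
    """bright top face around a world point: min-area rectangle at height z"""
    g=d['color'].min(2); _,lab=cv2.connectedComponents((g>thr).astype(np.uint8))
    u=np.round(proj(d,np.array([[*near,z]]))[0]).astype(int)
    w=lab[u[1]-4:u[1]+5,u[0]-4:u[0]+5]; w=w[w>0]; l=np.bincount(w).argmax()
    cs,_=cv2.findContours((lab==l).astype(np.uint8),cv2.RETR_EXTERNAL,cv2.CHAIN_APPROX_NONE)
    P=unproj(d,max(cs,key=len)[:,0],z)
    (cx,cy),(a,b),ang=cv2.minAreaRect((P*1000).astype(np.float32))
    return cx,cy,a,b,ang,(lab==l)
E
python3 - <<'E'
from h import *
for c in ('wrist','top','scene'):
    d=cap(c)
    for t in (150,170,190,210): print(c,t,np.round(face(d,(.561,.178),.025,t)[:5],1))
E
```

```text
wrist 150 [560.6 182.3  76.8  58.8  21.6]
wrist 170 [561.  180.2  76.   52.6  23.6]
wrist 190 [561.2 179.1  75.4  50.1  23.6]
wrist 210 [561.3 179.   75.1  49.6  23.2]
top 150 [568.1 192.8 101.6  35.9  23.6]
top 170 [557.6 188.7  78.3  34.7  22. ]
top 190 [557.6 188.4  76.8  34.5  22.5]
top 210 [557.2 187.9  75.2  34.2  23.3]
scene 150 [560.4 179.2  76.8  53.4  22.5]
scene 170 [560.3 179.4  75.5  50.6  23.5]
scene 190 [560.3 179.5  74.1  49.2  23.2]
scene 210 [559.8 178.6  72.3  46.   23.5]
```

```bash
python3 -c "
from h import *
go(.5608,.1791,.06,113.4)"
```

```text
t=4.7 pos [546.2 145.9 244.6] yang -68.31 shift mm [ 25.8 -25.4 184.6] turn z rad -0.0298 (alt 3.112) tilt [-0. -0.] j6 71.9
```

```bash
python3 -m jog '26 -25.4 45 0 0 0 70;0 0 60 0 0 -0.03 70;0 0 50 0 0 0 70;0 0 29 0 0 0 70;0 0 0 0 0 0 70' && python3 -c "
from h import *
go(.5608,.1791,.032,113.4)"
```

```text
time_s: 5.35
position: [0.5592, 0.179, 0.0582]
tcp_rot: [[0.918, 0.397, -0.006], [0.397, -0.918, -0.001], [-0.006, -0.002, -1.0]]
force: [0.2, -0.1, -0.4]
opening: 0.804
grasp_force: 0.0
t=5.3 pos [559.2 179.   58.2] yang -66.58 shift mm [ 1.7  0.6 26.2] turn z rad 0.0003 (alt -3.141) tilt [-0.0016  0.0055] j6 73.4
```

```bash
python3 -m jog '1 0 16 0 0 0 70;0 0 10 0 0 0 70;0 0 0 0 0 0 50;0 0 0 0 0 0 40;0 0 0 0 0 0 40;0 0 0 0 0 0 40;0 0 0 0 0 0 40' && python3 -c "
from h import *
go(.5608,.1791,.032,113.4)"
```

```text
time_s: 6.22
position: [0.5623, 0.1797, 0.0352]
tcp_rot: [[0.918, 0.397, 0.001], [0.397, -0.918, 0.0], [0.001, 0.0, -1.0]]
force: [-0.0, 0.3, 4.4]
opening: 0.577
grasp_force: 30.0
t=6.2 pos [562.3 179.7  35.2] yang -66.58 shift mm [-1.6 -0.   3.2] turn z rad 0.0003 (alt -3.141) tilt [ 0.0002 -0.0011] j6 73.5
```

```bash
python3 -m jog '0 0 -15 0 0 0 40;0 0 -50 0 0 0 40;0 0 -50 0 0 0 40;0 0 0 0 0 0 40' && python3 - <<'E'
from h import *
go(.4123,.3845,.15,-10.1)
d=cap('wrist')
for n,xy in dict(two_bay_tray=(.433,.3808),v_block=(.567,.284),square_tray=(.421,.224)).items():
    m=pick(n,d,'wrist',(*xy,.005))
    if m is None: print(n,'none'); continue
    f=fit(n,[(d,m)],xy,0,np.radians([0,30,60,90,120,150])); print(n,np.round(f[:2],4),'yaw %.1f'%np.degrees(f[2]),'err %.3f'%f[3])
E
```

```text
time_s: 6.72
position: [0.5645, 0.18, 0.1532]
tcp_rot: [[0.918, 0.398, 0.009], [0.398, -0.918, 0.001], [0.009, 0.003, -1.0]]
force: [1.3, 0.6, -8.2]
opening: 0.582
grasp_force: 30.0
t=6.7 pos [564.5 180.  153.2] yang -66.57 shift mm [ -58.3 -248.2    2. ] turn z rad -0.9856 (alt 2.156) tilt [ 0.0026 -0.0086] j6 73.5
two_bay_tray [0.4363 0.3836] yaw 165.9 err 0.459
v_block [0.5678 0.2829] yaw 43.5 err 0.056
square_tray [0.0595 0.1988] yaw 402.5 err 1.000
```

```bash
python3 -m jog '-8 -34 0 0 0 0 40;-12 -52 0 0 0 0 40;-13 -54 0 0 0 0 40;-13 -54 0 0 0 0 40;-12 -54 0 0 0 0 40;0 0 0 0 0 -0.165 40;0 0 0 0 0 -0.165 40;0 0 0 0 0 -0.165 40;0 0 0 0 0 -0.165 40;0 0 0 0 0 -0.165 40;0 0 0 0 0 -0.16 40;0 0 0 0 0 0 40' && python3 - <<'E'
from h import *
go(.4123,.3845,.15,-10.1)
d=cap('wrist'); cv2.imwrite('pics/w2.png',cv2.resize(d['color'][:,:,::-1],(800,600)))
for n,xy in dict(two_bay_tray=(.433,.3808)).items():
    m=pick(n,d,'wrist',(*xy,.005))
    if m is None: print(n,'none'); continue
    f=fit(n,[(d,m)],xy,0,np.radians([0,30,60,90,120,150])); print(n,np.round(f[:2],4),'yaw %.1f'%np.degrees(f[2]),'err %.3f'%f[3])
E
```

```text
time_s: 8.43
position: [0.4088, 0.3833, 0.1473]
tcp_rot: [[0.178, 0.984, -0.004], [0.984, -0.178, -0.003], [-0.003, -0.004, -1.0]]
force: [-0.0, -0.5, -8.0]
opening: 0.583
grasp_force: 30.0
t=8.4 pos [408.8 383.3 147.3] yang -10.25 shift mm [ 1.8  3.2 -2.7] turn z rad -0.0027 (alt 3.139) tilt [-0.0037  0.0033] j6 42.0
two_bay_tray [0.4353 0.3805] yaw 170.2 err 0.703
```

View pics/w2.png

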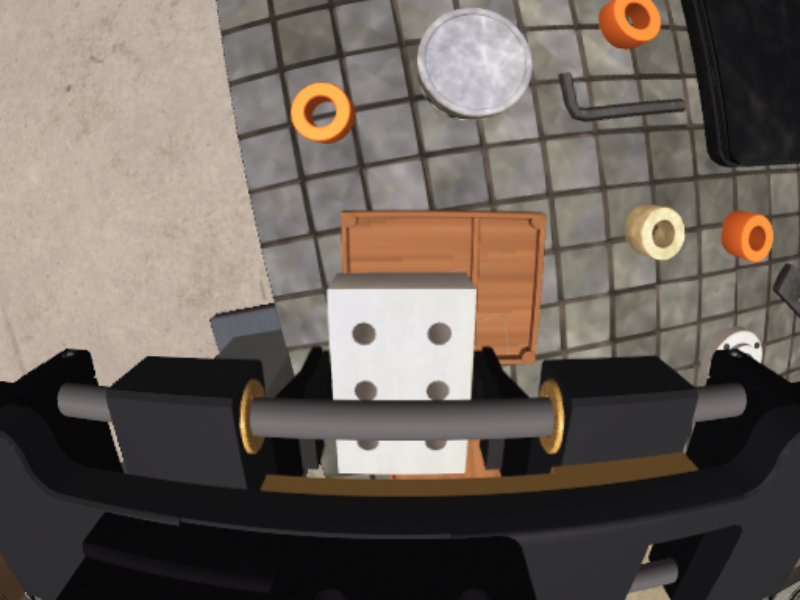

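The wrist view shows the held block with its top face from (328,288) to (475,472). The tray's far edge runs from (342,212) to (545,213), its near-right corner is at (533,362), and the partition is at about (476,217). I'll measure the tray corners and the block offset from these.

```bash
python3 - <<'E'
from h import *
d=cap('wrist')
s=.64
P=unproj(d,np.array([[342,211],[546,212],[534,363],[476,217]])*s,.010)*1000
print('tray pts',np.round(P,1).tolist())
e=P[1]-P[0];print('len',np.linalg.norm(e),np.degrees(np.arctan2(*e[::-1])),'len2',np.linalg.norm(P[2]-P[1]),np.degrees(np.arctan2(*(P[1]-P[2])[::-1])))
st=read_state();zt=st['position'][2]-.0352+.025
B=unproj(d,np.array([[328,289],[475,289],[466,473],[338,474]])*s,zt)*1000
print('block',np.round(B,1).tolist(),B.mean(0),np.linalg.norm(B-np.roll(B,1,0),axis=1)); e=B[1]-B[0];print(np.degrees(np.arctan2(*e[::-1])))
R=np.array(st['tcp_rot']);print('block-TCP in tool',(R[:2,:2].T@(B.mean(0)-st['position'][:2]*1000)))
g=d['color'].astype(int)
# residual overlay of model tray
o=cv2.resize(d['color'],(1024,768))
for p in [(.433,.3808,-10.1),(.4347,.3808,-10.1)]:
    u=(proj(d,verts('two_bay_tray',p[0],p[1],np.radians(p[2]),0))); print(p,np.round(u[[1,3,5,7]]/s,1).tolist())
E
```

```text
tray pts [[383.5, 440.1], [506.5, 418.7], [488.4, 319.9], [462.3, 422.3]]
len 124.86342245916526 -9.892965328672178 len2 100.46443783531261 79.61185179867441
block [[392.1, 423.4], [440.8, 414.6], [428.3, 339.7], [377.7, 348.3]] [409.7180719 381.4915936] [76.48651014 49.507875   75.89162896 51.29380542]
-10.259575201146443
block-TCP in tool [-2.18113562  0.60580415]
(0.433, 0.3808, -10.1) [[338.0, 209.3], [537.4, 210.6], [335.7, 210.7], [541.8, 212.1]]
(0.4347, 0.3808, -10.1) [[340.6, 208.7], [539.9, 210.3], [338.4, 210.1], [544.4, 211.8]]
```

```bash
python3 -m jog '3.4 4.1 20 0 0 -0.004 40;0 0 50 0 0 0 40;0 0 20 0 0 0 40;0 0 0 0 0 0 40;0 0 0 0 0 0 40' && python3 - <<'E'
from h import *
go(.4145,.3842,.0382,-10.0)
d=cap('wrist'); cv2.imwrite('pics/w3.png',cv2.resize(d['color'][:,:,::-1],(800,600),interpolation=cv2.INTER_CUBIC))
E
```

```text
time_s: 9.2
position: [0.4155, 0.3872, 0.0597]
tcp_rot: [[0.172, 0.985, 0.001], [0.985, -0.172, 0.001], [0.001, 0.001, -1.0]]
force: [0.8, 0.4, -6.8]
opening: 0.58
grasp_force: 30.0
t=9.2 pos [415.5 387.2  59.7] yang -9.93 shift mm [-3.2 -0.5 21.5] turn z rad 0.0012 (alt -3.140) tilt [ 0.0011 -0.001 ] j6 41.6
```

View pics/w3.png

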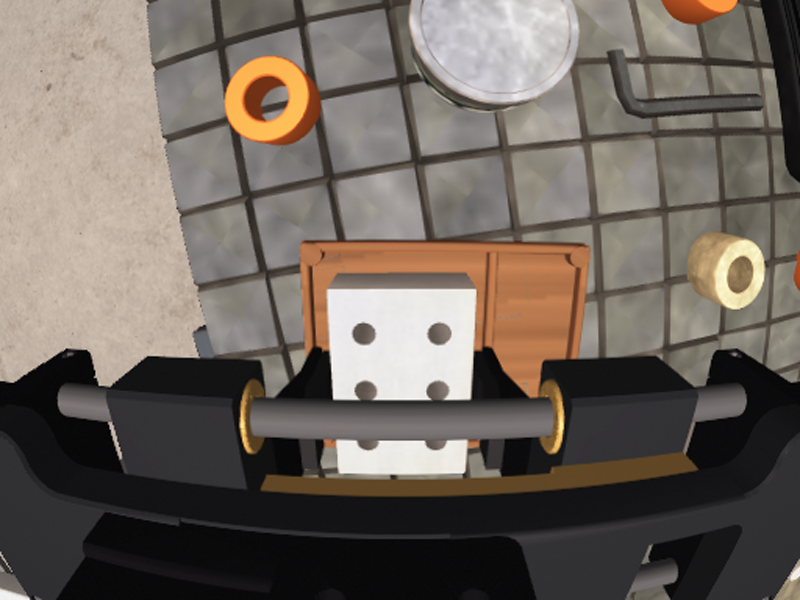

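The block hangs above the wide bay. The tray's far corners are at (301,242) and (589,245), and the block's top corners are where they were in the last view.

```bash
python3 - <<'E'
from h import *
d=cap('wrist'); s=.64
P=unproj(d,np.array([[301,242],[589,245]])*s,.010)*1000
st=read_state();p=st['position']*1000;R=np.array(st['tcp_rot'])
e=P[1]-P[0];L=np.linalg.norm(e);e=e/L;n=np.array([-e[1],e[0]]);c=P.mean(0)-50*n
print('P',P.round(1).tolist(),'len',L,'yaw',np.degrees(np.arctan2(e[1],e[0])),'tray c',c)
B=unproj(d,np.array([[328,289],[475,289],[466,473],[338,474]])*s,p[2]/1000-.0352+.025)*1000
b=B.mean(0);print('block',b,'tool off',R[:2,:2].T@(b-p[:2]))
tgt=c-21*e; print('need world',tgt-b,'tool',R[:2,:2].T@(tgt-b))
E
```

```text
P [[382.9, 440.1], [505.5, 418.2]] len 124.50590066034003 yaw -10.094412150762688 tray c [435.44636371 379.92526378]
block [416.32355671 385.37377145] tool off [-1.95002337  0.85721676]
need world [-1.55211884 -1.76782276] tool [-2.00882598 -1.22427238]
```

```bash
python3 -m jog '-2 -1 10 0 0 0 40;0 0 8 0 0 0 40;0 0 3 0 0 0 40;0 0 0 0 0 0 40' && python3 -c "
from h import *
go(.4125,.3842,.0382,-10.0)"
```

```text
time_s: 9.8
position: [0.4134, 0.385, 0.0384]
tcp_rot: [[0.172, 0.985, 0.0], [0.985, -0.172, 0.0], [0.0, 0.0, -1.0]]
force: [-0.0, 1.3, -7.2]
opening: 0.579
grasp_force: 30.0
t=9.8 pos [413.4 385.   38.4] yang -9.91 shift mm [-1.  -0.8  0.2] turn z rad 0.0015 (alt -3.140) tilt [ 0.0001 -0.0001] j6 41.5
```

```bash
python3 -m jog '0 0 1 0 0 0 40;0 0 0.5 0 0 0 40;0 0 0 0 0 0 40' && python3 -m jog '0 0 0 0 0 0 62;0 0 0 0 0 0 62;0 0 -20 0 0 0 62;0 0 -60 0 0 0 62;0 0 -50 0 0 0 62;0 0 -20 0 0 0 70;0 0 0 0 0 0 70' && python3 - <<'E'
from h import *
d=cap('wrist')
o=d['color'][100:330,100:400]; cv2.imwrite('pics/w4.png',cv2.resize(o[:,:,::-1],(780,598),interpolation=cv2.INTER_CUBIC))
for t in(170,190,210): print('block',np.round(face(d,(.4135,.3845),.028,t)[:5],1))
m=pick('two_bay_tray',d,'wrist',(.435,.380,.01)); 
go(.567,.2832,.2,133.4)
if m is not None: print(m.sum(), fit('two_bay_tray',[(d,m)],(.435,.380),0,np.radians([-10])))
E
```

```text
time_s: 10.18
position: [0.4137, 0.3851, 0.0382]
tcp_rot: [[0.172, 0.985, 0.001], [0.985, -0.172, 0.001], [0.001, 0.001, -1.0]]
force: [-1.5, -1.0, 6.7]
opening: 0.581
grasp_force: 30.0
time_s: 11.05
position: [0.4147, 0.3858, 0.1889]
tcp_rot: [[0.172, 0.985, 0.005], [0.985, -0.172, 0.003], [0.004, 0.004, -1.0]]
force: [0.6, -0.2, -1.3]
opening: 0.797
grasp_force: 0.0
block [413.4 383.9  75.   50.4  80. ]
block [413.3 383.9  74.9  50.   80. ]
block [413.3 383.4  73.9  49.6  80. ]
t=11.2 pos [413.  384.7 186.3] yang -9.92 shift mm [-73.5 169.2 -13.8] turn z rad 0.6403 (alt -2.501) tilt [-0.0008  0.0007] j6 41.5
5733 (np.float64(0.4349397822056747), np.float64(0.3795756677074579), np.float64(-0.1823561890225366), np.float64(0.7059870101886908))
```

View pics/w4.png

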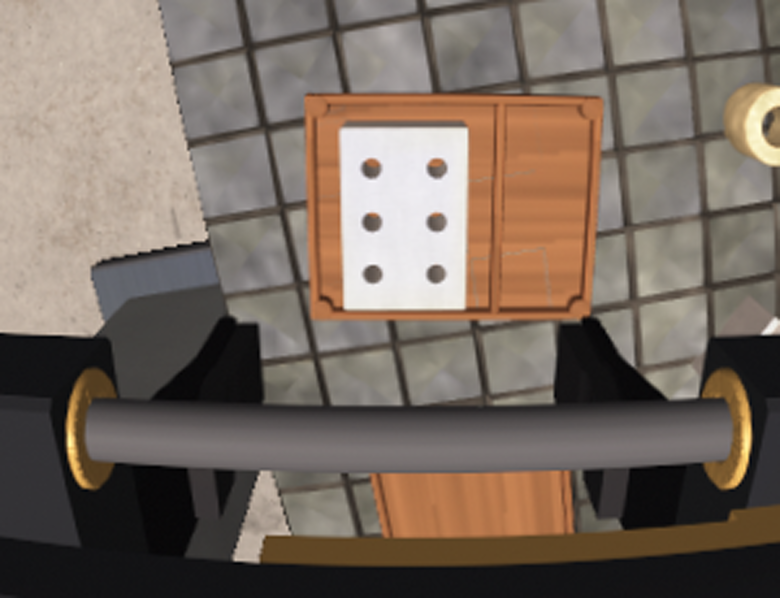

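The block lies in the wide bay, in the crop from (342,127) to (467,310). Tray corners are (305,95), (604,98), (590,320) and (312,317).

```bash
python3 - <<'E'
from h import *
d=cap('wrist')
P=unproj(d,np.array([[305,95],[604,98],[590,320],[312,318]])/2.6+100,.010)*1000
(cx,cy),sz,a=cv2.minAreaRect(P.astype(np.float32)); c=P.mean(0)
B=unproj(d,np.array([[341,127],[467.5,127],[466,310],[344,310]])/2.6+100,.028)*1000
a=np.degrees(np.arctan2(*((P[1]-P[0])+(P[2]-P[3]))[::-1]))
y=np.radians(a);e=np.array([np.cos(y),np.sin(y)]);n=np.array([-e[1],e[0]])
b=B.mean(0);print('tray',c,sz,a,'block',b,np.degrees(np.arctan2(*((B[1]-B[0])+(B[2]-B[3]))[::-1])),'block in tray',(b-c)@e,(b-c)@n)
for n_,xy in dict(v_block=(.567,.2832),bronze_bush=(.577,.3985)).items():
    m=pick(n_,d,'wrist',(*xy,.01))
    if m is not None: print(n_,fit(n_,[(d,m)],xy,0,np.radians([45])))
E
```

```text
tray [432.23510535 378.17075082] (99.09786224365234, 124.377197265625) -10.32241598228475 block [411.59754314 382.11875238] -9.91459353603947 block in tray -21.010974526532905 0.186117665876536
v_block (np.float64(0.5688534230443149), np.float64(0.28344240481157584), np.float64(0.78445467393319), np.float64(4.427351158645276))
bronze_bush (np.float64(0.5790505210218686), np.float64(0.39711183364729397), np.float64(0.9371046496816148), np.float64(0.0888594964613064))
```

```bash
python3 -m jog '-13 29 0 0 0 0 62;-20 47 0 0 0 0 62;-20 47 0 0 0 0 62;-20 46 0 0 0 0 62;0 0 0 0 0 0.16 62;0 0 0 0 0 0.16 62;0 0 0 0 0 0.16 62;0 0 0 0 0 0.16 62;0 0 0 0 0 0 62;0 0 0 0 0 0 62' && python3 - <<'E'
from h import *
go(.5673,.2832,.06,133.4)
d=cap('wrist'); go(.5673,.2832,.06,133.4)
m=pick('v_block',d,'wrist',(.567,.283,.016)); 
if m is not None: f=fit('v_block',[(d,m)],(.567,.283),0,np.radians([45]));print(np.round(f,4),np.degrees(f[2]))
E
```

```text
time_s: 12.55
position: [0.567, 0.2839, 0.1862]
tcp_rot: [[0.725, 0.689, -0.001], [0.689, -0.725, -0.0], [-0.001, -0.001, -1.0]]
force: [-0.1, -0.4, -0.4]
opening: 0.713
grasp_force: 0.0
t=12.6 pos [567.  283.9 186.2] yang -46.45 shift mm [ -0.    0.8 126.2] turn z rad 0.0026 (alt -3.139) tilt [-0.0007  0.0014] j6 63.0
t=12.6 pos [567.1 283.9 186.4] yang -46.48 shift mm [ -0.2   0.7 126.4] turn z rad 0.0022 (alt -3.139) tilt [-0.0005  0.0009] j6 63.0
[0.5682 0.2834 0.7663 0.0566] 43.90626241378542
```

```bash
python3 -m jog '0.3 0.6 40 0 0 0 62;0 0 55 0 0 0 62;0 0 40 0 0 0 62;0 0 20 0 0 0 62;0 0 0 0 0 0 45;0 0 0 0 0 0 30;0 0 0 0 0 0 30;0 0 0 0 0 0 30;0 0 0 0 0 0 30' && python3 -c "
from h import *
go(.5678,.2833,.030,133.4)"
```

```text
time_s: 13.78
position: [0.5692, 0.2843, 0.034]
tcp_rot: [[0.726, 0.687, 0.003], [0.687, -0.726, 0.001], [0.003, 0.001, -1.0]]
force: [0.4, 0.2, 6.5]
opening: 0.457
grasp_force: 30.0
t=13.8 pos [569.2 284.3  34. ] yang -46.58 shift mm [-1.7 -0.2  4. ] turn z rad 0.0004 (alt -3.141) tilt [ 0.0015 -0.0033] j6 63.1
```

```bash
python3 -m jog '0 0 -15 0 0 0 30;0 0 -50 0 0 0 30;0 0 -50 0 0 0 30;0 0 0 0 0 0 30' && python3 -c "
from h import *
go(.4136,.3832,.15,-10.1)"
```

```text
time_s: 14.28
position: [0.5708, 0.2846, 0.152]
tcp_rot: [[0.726, 0.687, 0.01], [0.687, -0.726, 0.003], [0.009, 0.005, -1.0]]
force: [-0.1, -0.3, -3.3]
opening: 0.458
grasp_force: 30.0
t=14.3 pos [570.8 284.6 152. ] yang -46.58 shift mm [ -46.4 -179.7    0.8] turn z rad -0.6366 (alt 2.505) tilt [ 0.0046 -0.0089] j6 63.1
```

```bash
python3 -m jog '-7 -28 0 0 0 0 30;-12 -50 0 0 0 0 30;-13 -52 0 0 0 0 30;-13 -50 0 0 0 0 30;0 0 0 0 0 -0.16 30;0 0 0 0 0 -0.16 30;0 0 0 0 0 -0.16 30;0 0 0 0 0 -0.156 30;0 0 0 0 0 0 30;0 0 30 0 0 0 30;0 0 0 0 0 0 30;0 0 0 0 0 0 30' && python3 - <<'E'
from h import *
go(.4136,.3832,.062,-10.1)
d=cap('wrist'); go(.4136,.3832,.062,-10.1)
o=d['color'][120:330,120:400]; cv2.imwrite('pics/w5.png',cv2.resize(o[:,:,::-1],(784,588),interpolation=cv2.INTER_CUBIC))
E
```

```text
time_s: 15.78
position: [0.4114, 0.3835, 0.1171]
tcp_rot: [[0.177, 0.984, -0.001], [0.984, -0.177, -0.0], [-0.0, -0.0, -1.0]]
force: [-0.3, -0.0, -3.8]
opening: 0.455
grasp_force: 30.0
t=15.8 pos [411.4 383.5 117.1] yang -10.21 shift mm [ 0.1  2.2 55.1] turn z rad -0.0019 (alt 3.140) tilt [-0.0005  0.0004] j6 41.8
t=15.8 pos [411.9 383.7 117.6] yang -10.19 shift mm [-0.3  1.8 55.6] turn z rad -0.0016 (alt 3.140) tilt [ 0.0006 -0.0006] j6 41.8
```

View pics/w5.png

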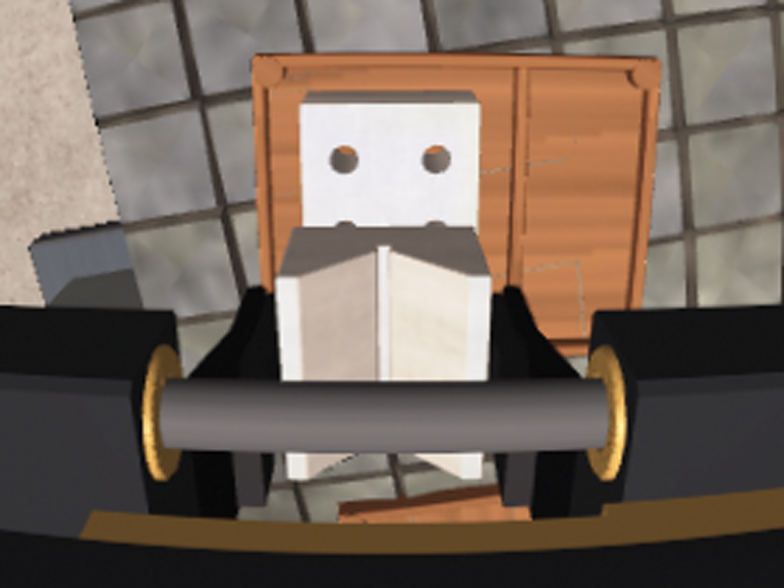

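The groove runs along the block's length. In the crop the V-block's top corners are (275,277), (490,275), (482,479) and (290,479), and the block's far edge runs from (301,103) to (479,104).

```bash
python3 - <<'E'
from h import *
d=cap('wrist');st=read_state();p=st['position']*1000;R=np.array(st['tcp_rot'])[:2,:2]
f=lambda q,z:unproj(d,np.array(q)/2.8+120,z)*1000
B=f([[301,103],[479,104]],.028); V=f([[275,277],[490,275],[482,479],[290,479]],p[2]/1000-.002)
e=B[1]-B[0];print('L',np.linalg.norm(e),'yaw',np.degrees(np.arctan2(e[1],e[0])));e/=np.linalg.norm(e);n=np.array([-e[1],e[0]])
b=B.mean(0)-38*n;v=V.mean(0);print('block',b,'V',v,'V-tcp tool',R.T@(v-p[:2]),np.linalg.norm(V-np.roll(V,1,0),axis=1))
print('need tool',R.T@(b-v)); go(.4136,.3832,.062,-10.1)
E
```

```text
L 49.88614841241583 yaw -10.503069412333138
block [414.20818187 383.44899145] V [412.37814654 381.38606122] V-tcp tool [-2.33331131  0.79351009] [44.91164293 39.51862121 45.3314591  39.50346597]
need tool [2.35398808 1.43646663]
t=15.9 pos [412.  383.8 117.8] yang -10.18 shift mm [-0.4  1.6 55.8] turn z rad -0.0015 (alt 3.140) tilt [ 0.001 -0.001] j6 41.8
```

```bash
python3 -m jog '2.2 1.4 25 0 0 0 30;0 0 22 0 0 0 30;0 0 5 0 0 0 30;0 0 2 0 0 0 30;0 0 0 0 0 0 30' && python3 -c "
from h import *
go(.4143,.3858,.062,-10.1)"
```

```text
time_s: 16.5
position: [0.4139, 0.3858, 0.0639]
tcp_rot: [[0.176, 0.984, 0.001], [0.984, -0.176, 0.001], [0.001, 0.001, -1.0]]
force: [-0.5, -0.1, -2.6]
opening: 0.456
grasp_force: 30.0
t=16.5 pos [413.9 385.8  63.9] yang -10.15 shift mm [0.  0.4 1.9] turn z rad -0.0008 (alt 3.141) tilt [ 0.0013 -0.0012] j6 41.8
```

```bash
python3 -m jog '0 0 1 0 0 0 30;0 0 1 0 0 0 30;0 0 0.5 0 0 0 30;0 0 0 0 0 0 30' && python3 -m jog '0 0 0 0 0 0 55;0 0 0 0 0 0 55;0 0 -20 0 0 0 55;0 0 -50 0 0 0 55;0 0 -45 0 0 0 55;0 0 0 0 0 0 55;0 0 0 0 0 0 55' && python3 - <<'E'
from h import *
d=cap('wrist')
o=d['color'][100:330,100:400]; cv2.imwrite('pics/w6.png',cv2.resize(o[:,:,::-1],(780,598),interpolation=cv2.INTER_CUBIC))
go(.6618,.178,.18,90)
E
```

```text
time_s: 17.0
position: [0.4137, 0.3858, 0.0624]
tcp_rot: [[0.176, 0.984, 0.002], [0.984, -0.176, 0.001], [0.001, 0.001, -1.0]]
force: [-1.6, -1.3, 7.6]
opening: 0.461
grasp_force: 30.0
time_s: 17.88
position: [0.4128, 0.3852, 0.1751]
tcp_rot: [[0.176, 0.984, -0.001], [0.984, -0.176, -0.001], [-0.001, -0.001, -1.0]]
force: [0.3, 0.3, -0.0]
opening: 0.632
grasp_force: 0.0
t=17.9 pos [412.5 384.9 174.4] yang -10.14 shift mm [-159.8  281.9   -5.9] turn z rad 1.3937 (alt -1.748) tilt [-0.0019  0.0017] j6 41.8
```

View pics/w6.png

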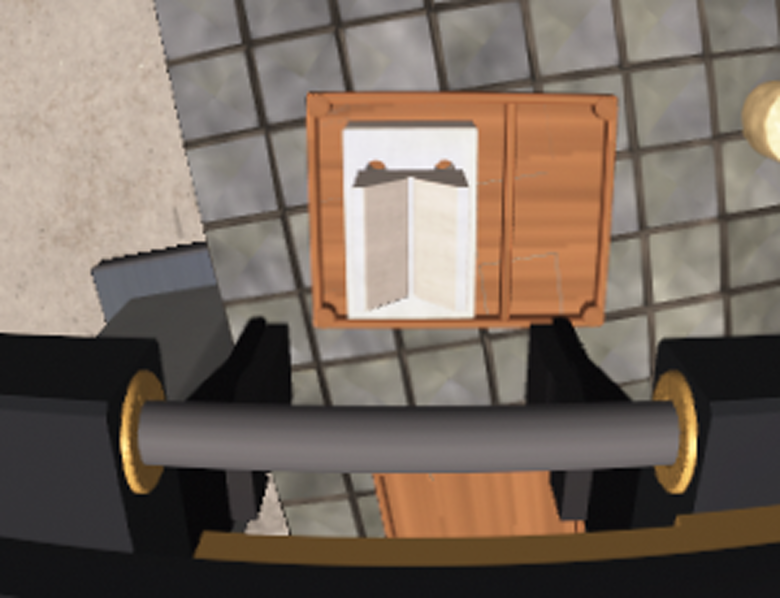

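The V-block sits upright and central on the setup block: V far edge (353–468,187), block (343–477,127), tray corners (306,94), (617,97), (602,327) and (315,326). Next is the shaft.

```bash
python3 -m jog '-30 40 -20 0 0 0 60;-32 50 -20 0 0 0 60;-32 52 0 0 0 0 60;-32 52 0 0 0 0 60;-32 52 0 0 0 0 60;-30 30 0 0 0 0 60;-5 6 0 0 0 0 60;0 0 0 0 0 0 60;0 0 0 0 0 0 60' && python3 - <<'E'
from h import *
d=cap('wrist'); go(.6618,.178,.1,-10.1)
o=d['color'][80:330,100:420]; cv2.imwrite('pics/w7.png',cv2.resize(o[:,:,::-1],(768,600),interpolation=cv2.INTER_CUBIC))
for t in(170,190,210): print(np.round(face(d,(.662,.178),.059,t)[:5],1))
m=pick('test_shaft',d,'wrist',(.662,.178,.03))
if m is not None: f=fit('test_shaft',[(d,m)],(.662,.178));print(np.round(f,4))
E
```

```text
time_s: 19.05
position: [0.6554, 0.1473, 0.2146]
tcp_rot: [[0.175, 0.985, -0.003], [0.985, -0.175, 0.0], [-0.0, -0.003, -1.0]]
force: [-0.3, 0.0, -1.3]
opening: 0.69
grasp_force: 0.0
t=19.1 pos [655.5 147.4 215.1] yang -10.03 shift mm [ 31.2   1.1 115.1] turn z rad 0.0012 (alt -3.140) tilt [-0.0017  0.    ] j6 13.2
[664.5 180.   21.3  22.1  80. ]
[664.5 180.   21.3  22.1  80. ]
[664.  180.1  21.3  21.1  80. ]
[0.6635 0.1776 0.0293 0.1285]
```

View pics/w7.png

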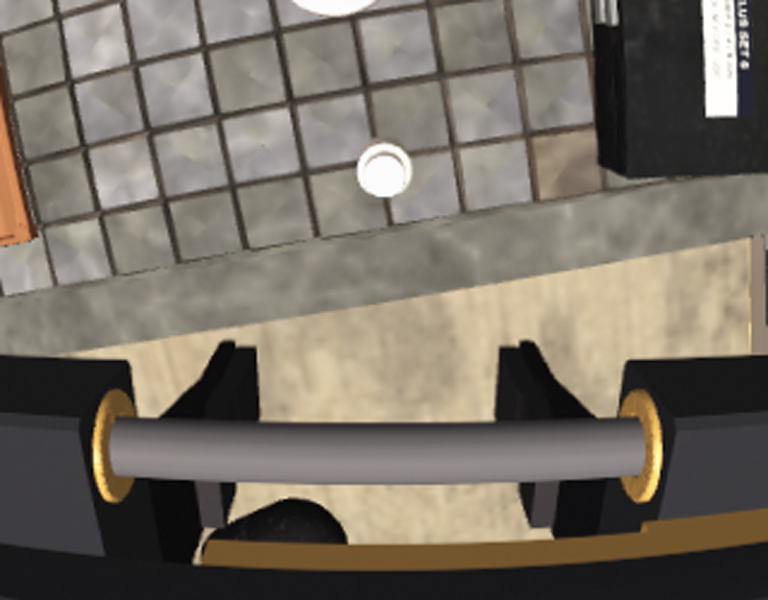

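The shaft's top disc is at (385,175) in the crop and its shoulder ring is centred at (384,169).

```bash
python3 - <<'E'
from h import *
d=cap('wrist')
for q,z in(((385,175),.059),((384,169),.039)): print(unproj(d,np.array([q])/2.4+[100,80],z)*1000)
go(.6640,.178,.1,-10.1)
E
```

```text
[[665.03007431 177.60073218]]
[[664.73133888 177.41734374]]
t=19.2 pos [655.9 147.3 215.6] yang -10.03 shift mm [ 31.6   2.6 115.6] turn z rad 0.0012 (alt -3.140) tilt [-0.0005 -0.0001] j6 13.2
```

```bash
python3 -m jog '31.2 3.1 30 0 0 0 60;0 0 40 0 0 0 60;0 0 50 0 0 0 60;0 0 40 0 0 0 60;0 0 9.5 0 0 0 60;0 0 0 0 0 0 40;0 0 0 0 0 0 20;0 0 0 0 0 0 15;0 0 0 0 0 0 15;0 0 0 0 0 0 15;0 0 0 0 0 0 15' && python3 -c "
from h import *
go(.6645,.1775,.046,-10.1)"
```

```text
time_s: 20.58
position: [0.6653, 0.1762, 0.0468]
tcp_rot: [[0.176, 0.984, -0.0], [0.984, -0.176, 0.0], [0.0, -0.0, -1.0]]
force: [-2.3, 0.5, 5.3]
opening: 0.268
grasp_force: 29.6
t=20.6 pos [665.3 176.2  46.8] yang -10.14 shift mm [ 1.1 -1.   0.8] turn z rad -0.0007 (alt 3.141) tilt [-0.0001 -0.0002] j6 15.7
```

```bash
python3 -m jog '0 0 -15 0 0 0 15;0 0 -50 0 0 0 15;0 0 -30 0 0 0 15;0 0 0 0 0 0 15' && python3 -c "
from h import *
go(.4735,.3735,.13,-10.1)"
```

```text
time_s: 21.08
position: [0.6678, 0.1763, 0.1444]
tcp_rot: [[0.176, 0.984, 0.008], [0.984, -0.176, 0.001], [0.002, 0.007, -1.0]]
force: [-0.6, -0.1, -1.7]
opening: 0.268
grasp_force: 29.5
t=21.1 pos [667.8 176.3 144.4] yang -10.14 shift mm [ 159.9 -226.1   13.1] turn z rad -0.0008 (alt 3.141) tilt [ 0.0074 -0.002 ] j6 15.7
```

```bash
python3 -m jog '15 -22 0 0 0 0 15;30 -42 0 0 0 0 15;34 -48 0 0 0 0 15;34 -48 0 0 0 0 15;30 -42 0 0 0 0 15;17 -22 0 0 0 0 15;0 0 15 0 0 0 15;0 0 0 0 0 0 15;0 0 0 0 0 0 15' && python3 - <<'E'
from h import *
d=cap('wrist'); go(.4735,.3735,.05,-10.1)
o=d['color'][100:340,100:400]; cv2.imwrite('pics/w8.png',cv2.resize(o[:,:,::-1],(750,600),interpolation=cv2.INTER_CUBIC))
E
```

```text
time_s: 22.2
position: [0.4738, 0.3719, 0.1251]
tcp_rot: [[0.178, 0.984, -0.001], [0.984, -0.178, -0.001], [-0.001, -0.001, -1.0]]
force: [0.2, 0.2, -1.1]
opening: 0.268
grasp_force: 29.5
t=22.2 pos [474.  372.  125.6] yang -10.25 shift mm [ 1.4 -0.8 75.6] turn z rad -0.0026 (alt 3.139) tilt [-0.0001  0.0004] j6 37.8
```

View pics/w8.png

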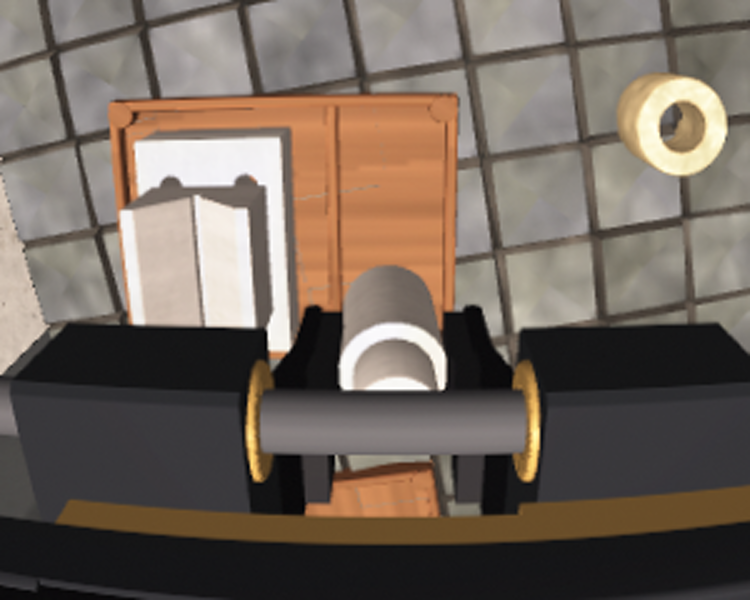

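The shaft is held above the narrow bay: shoulder spans x 340–447 in the crop, and the far bottom rim is at (390,265). The tray's far corners are (110,101) and (459,95), and the partition's far end is at (333,105).

```bash
python3 - <<'E'
from h import *
d=cap('wrist');st=read_state();p=st['position']*1000;R=np.array(st['tcp_rot'])[:2,:2]
f=lambda q,z:unproj(d,np.array(q)/2.5+100,z)*1000
T=f([[110,101],[459,95]],.010);e=T[1]-T[0];print('L',np.linalg.norm(e),'yaw',np.degrees(np.arctan2(e[1],e[0])))
y=np.radians(-10.1);e=np.array([np.cos(y),np.sin(y)]);n=np.array([-e[1],e[0]])
c=T.mean(0)-50*n; tgt=c+40*e
zb=p[2]/1000-.0468
far=f([[390,265]],zb)[0]; s1=far-12*R[:,0]
sh=f([[340,372],[447,372],[393,323]],zb+.039); s2=sh[2]-12*R[:,0]; s3=sh[:2].mean(0)
print('tray',c,'tgt',tgt,'tool',R.T@(tgt-p[:2]))
for s in(s1,s2,s3): print('shaft',s,'tool off',R.T@(s-p[:2]),'need',R.T@(tgt-s))
go(.4735,.3735,.05,-10.1)
E
```

```text
L 125.09991134557525 yaw -10.301931901835966
tray [435.95810632 379.48127335] tgt [475.33823352 372.4666043 ] tool [0.47508571 1.15522569]
shaft [474.14928336 372.16662737] tool off [-0.03145824  0.0385334 ] need [0.50654396 1.11669229]
shaft [474.93804555 371.95180159] tool off [-0.1026547   0.85292083] need [0.57774042 0.30230486]
shaft [475.05682778 371.99626712] tool off [-0.03778293  0.9619073 ] need [0.51286865 0.19331838]
t=22.3 pos [474.1 372.2 125.9] yang -10.24 shift mm [ 1.2 -0.9 75.9] turn z rad -0.0024 (alt 3.139) tilt [ 0.0004 -0.0001] j6 37.8
```

```bash
python3 -m jog '0.5 0.5 30 0 0 0 15;0 0 28 0 0 0 15;0 0 12 0 0 0 15;0 0 4 0 0 0 15;0 0 1 0 0 0 15;0 0 0.5 0 0 0 15;0 0 0 0 0 0 15'
```

```text
time_s: 23.18
position: [0.474, 0.3737, 0.0512]
tcp_rot: [[0.176, 0.984, 0.001], [0.984, -0.176, 0.001], [0.001, 0.001, -1.0]]
force: [0.3, -0.5, -2.0]
opening: 0.266
grasp_force: 29.5
```

```bash
python3 -m jog '-0.7 0.6 0.7 0 0 0 15;0 0 0.6 0 0 0 15;0 0 0.5 0 0 0 15;0 0 0.3 0 0 0 15;0 0 0 0 0 0 15'
```

```text
time_s: 23.8
position: [0.4743, 0.3728, 0.0497]
tcp_rot: [[0.176, 0.984, 0.001], [0.984, -0.176, 0.0], [0.001, 0.001, -1.0]]
force: [-0.8, -0.9, 7.4]
opening: 0.269
grasp_force: 29.6
```

```bash
python3 -m jog '0 0 0 0 0 0 34;0 0 0 0 0 0 34;0 0 0 0 0 0 34;0 0 -15 0 0 0 34;0 0 -40 0 0 0 34;0 0 -50 0 0 0 40;0 0 -20 0 0 0 70;-20 0 0 0 0 0 70;0 0 0 0 0 0 70;0 0 0 0 0 0 70' && python3 - <<'E'
from h import *
d=cap('wrist'); go(.6563,.2822,.18,45)
o=d['color'][100:340,100:400]; cv2.imwrite('pics/w9.png',cv2.resize(o[:,:,::-1],(750,600),interpolation=cv2.INTER_CUBIC))
E
```

```text
time_s: 25.05
position: [0.4707, 0.3533, 0.1737]
tcp_rot: [[0.176, 0.984, 0.0], [0.984, -0.176, 0.001], [0.001, 0.0, -1.0]]
force: [-0.2, 0.1, 0.0]
opening: 0.777
grasp_force: 0.0
t=25.1 pos [470.7 353.4 173.4] yang -10.14 shift mm [-37.4 195.2  -6.6] turn z rad -0.9625 (alt 2.179) tilt [ 0.0001 -0.0004] j6 36.2
```

View pics/w9.png

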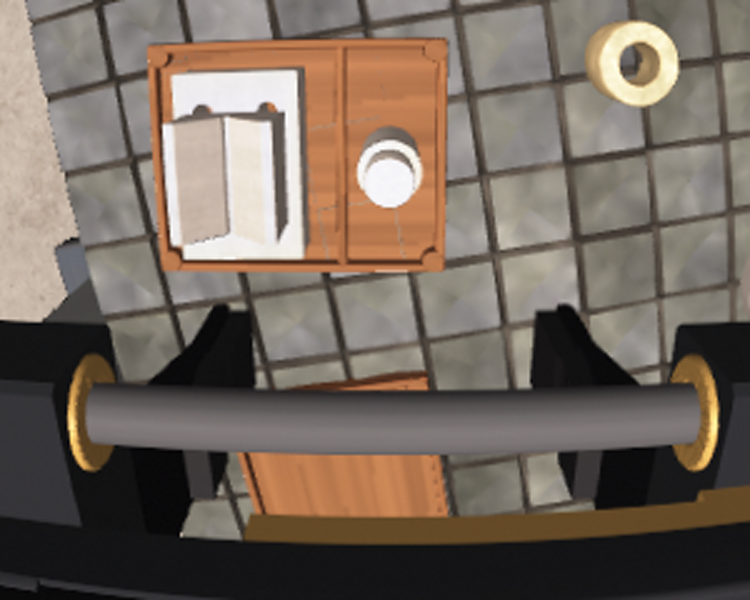

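```bash
python3 - <<'E'
from h import *
d=cap('wrist')
f=lambda q,z:unproj(d,np.array(q)/2.5+100,z)*1000
T=f([[149,44],[447,40],[444,271],[165,269]],.010); v=(T[1]-T[0])+(T[2]-T[3]);y=np.arctan2(v[1],v[0])
e=np.array([np.cos(y),np.sin(y)]);n=np.array([-e[1],e[0]]);c=T.mean(0);print('tray',c,np.degrees(y))
B=f([[173,69],[303,67],[304,258],[184,260]],.028).mean(0);V=f([[163,123],[285,113],[274,243],[182,245]],.060);print(np.linalg.norm(V-np.roll(V,1,0),axis=1))
for m,p in(('block',B),('V',V.mean(0)),('top',f([[389,181]],.062)[0]),('shoulder',f([[390,172]],.042)[0])): print(m,((p-c)@e).round(1),((p-c)@n).round(1))
go(.675,.26,.18,45)
E
python3 -m jog '-20 32 0 0 0 0 75;-32 48 0 0 0 0 75;-35 52 0 0 0 0 75;-33 50 0 0 0 0 75;-5 35 0 0 0 -0.16 75;0 0 0 0 0 -0.16 75;0 0 0 0 0 -0.16 75;0 0 0 0 0 -0.16 75;0 0 0 0 0 -0.16 75;0 0 0 0 0 -0.14 75;0 0 0 0 0 0 75;0 0 0 0 0 0 75'
python3 - <<'E'
from h import *
go(.6563,.2822,.1,43.7)
d=cap('wrist')
o=d['color'][100:340,100:400]; cv2.imwrite('pics/w10.png',cv2.resize(o[:,:,::-1],(750,600),interpolation=cv2.INTER_CUBIC))
E
```

```text
tray [435.62191954 379.63260743] -10.48718922693844
[45.3587689  44.34885625 47.17408705 34.65361794]
block -21.0 0.4
V -19.8 0.7
top 38.6 1.5
shoulder 38.9 0.7
t=25.1 pos [470.6 353.4 173.3] yang -10.13 shift mm [-56.  217.6  -6.8] turn z rad -0.9622 (alt 2.179) tilt [-0.0001 -0.0002] j6 36.1
time_s: 26.65
position: [0.662, 0.1921, 0.173]
tcp_rot: [[-0.69, 0.724, -0.0], [0.724, 0.69, 0.0], [0.0, -0.0, -1.0]]
force: [-0.5, 0.7, 0.3]
opening: 0.864
grasp_force: 0.0
t=26.6 pos [662.  192.1 173. ] yang 43.62 shift mm [69.2 58.1 73. ] turn z rad -0.0015 (alt 3.140) tilt [-0.0003 -0.0004] j6 -36.7
```

View pics/w10.png

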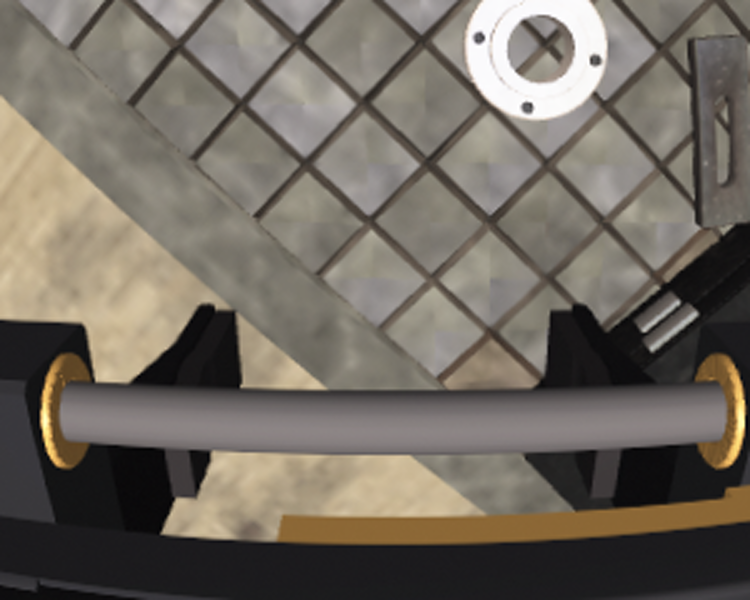

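The cover is at about (537,50) in the crop. The strap is about 64 mm to its right, so I'll open the fingers to only about 70.

```bash
python3 - <<'E'
from h import *
d=cap('wrist')
for t in(160,190):
    m=face(d,(.6563,.2822-.0),.02,t)
    P=np.argwhere(m[5])[:,::-1]; h=cv2.convexHull(P.astype(np.float32))[:,0]
    W=unproj(d,h,.017)*1000; print(cv2.minEnclosingCircle(W.astype(np.float32)))
g=unproj(d,np.array([[536,46]])/2.5+100,.02)*1000;print(g)
go(.6563,.2822,.1,43.7)
E
```

```text
Traceback (most recent call last):
  File "h.py", line 73, in face
    w=lab[u[1]-4:u[1]+5,u[0]-4:u[0]+5]; w=w[w>0]; l=np.bincount(w).argmax()
                                                    ~~~~~~~~~~~~~~~~~~~~~^^
ValueError: attempt to get argmax of an empty sequence
```

```bash
python3 -m jog '20 28 0 0 0 0 70;25 30 0 0 0 0 70;0 0 0 0 0 0 70;0 0 0 0 0 0 70' && python3 - <<'E'
from h import *
d=cap('wrist')
for t in(150,180,200):
  for off in((.02,0),(-.015,.015)):
    m=face(d,(.6563+off[0],.2822+off[1]),.02,t)
    P=np.argwhere(m[5])[:,::-1]; h=cv2.convexHull(P.astype(np.int32))[:,0]
    for z in(.014,.02): print(t,z,cv2.minEnclosingCircle((unproj(d,h,z)*1000).astype(np.float32)))
go(.6563,.2822,.1,43.7)
E
```

```text
time_s: 27.25
position: [0.6726, 0.2642, 0.1732]
tcp_rot: [[-0.691, 0.723, -0.001], [0.723, 0.691, -0.001], [-0.0, -0.001, -1.0]]
force: [-0.2, -0.2, -0.3]
opening: 0.803
grasp_force: 0.0
150 0.014 ((660.689208984375, 286.6087646484375), 44.890357971191406)
150 0.02 ((659.8983154296875, 287.2427978515625), 43.991310119628906)
150 0.014 ((660.689208984375, 286.6087646484375), 44.890357971191406)
150 0.02 ((659.8983154296875, 287.2427978515625), 43.991310119628906)
180 0.014 ((658.1856079101562, 280.2913818359375), 29.733745574951172)
180 0.02 ((657.44482421875, 281.0519714355469), 29.138229370117188)
180 0.014 ((658.1856079101562, 280.2913818359375), 29.733745574951172)
180 0.02 ((657.44482421875, 281.0519714355469), 29.138229370117188)
200 0.014 ((658.0794677734375, 280.275634765625), 29.422069549560547)
200 0.02 ((657.3407592773438, 281.0364990234375), 28.832805633544922)
200 0.014 ((658.0794677734375, 280.275634765625), 29.422069549560547)
200 0.02 ((657.3407592773438, 281.0364990234375), 28.832805633544922)
t=27.3 pos [672.6 263.7 173.2] yang 43.68 shift mm [24.7  1.  73.2] turn z rad -0.0004 (alt 3.141) tilt [-0.0009  0.    ] j6 -31.1
```

```bash
python3 -m jog '22.3 1 30 0 0 0 72;0 0 50 0 0 0 72;0 0 40 0 0 0 72;0 0 20 0 0 0 72;0 0 7 0 0 0 72;0 0 0 0 0 0 60;0 0 0 0 0 0 50;0 0 0 0 0 0 50;0 0 0 0 0 0 50' && python3 -c "
from h import *
go(.6579,.2805,.026,43.7)"
```

```text
time_s: 28.42
position: [0.6593, 0.2814, 0.0282]
tcp_rot: [[-0.691, 0.723, 0.003], [0.723, 0.691, 0.0], [-0.002, 0.003, -1.0]]
force: [0.3, -0.2, 6.0]
opening: 0.663
grasp_force: 30.0
t=28.4 pos [659.3 281.4  28.2] yang 43.72 shift mm [ 0.4 -1.7  2.2] turn z rad 0.0003 (alt -3.141) tilt [0.0025 0.0017] j6 -29.5
```

```bash
python3 -m jog '0 0 -15 0 0 0 50;0 0 -50 0 0 0 50;0 0 -35 0 0 0 50;0 0 0 0 0 0 50' && python3 -c "
from h import *
go(.4212,.2240,.12,43.7)"
```

```text
time_s: 28.92
position: [0.6603, 0.2821, 0.1306]
tcp_rot: [[-0.691, 0.723, 0.007], [0.723, 0.691, 0.002], [-0.004, 0.007, -1.0]]
force: [0.8, -0.2, -2.7]
opening: 0.664
grasp_force: 30.0
t=28.9 pos [660.3 282.1 130.6] yang 43.73 shift mm [ 123.4 -213.     8.7] turn z rad 0.0005 (alt -3.141) tilt [0.0069 0.0036] j6 -29.5
```

```bash
python3 -m jog '15 -25 0 0 0 0 50;29 -50 0 0 0 0 50;29 -50 0 0 0 0 50;29 -50 0 0 0 0 50;20 -37 0 0 0 0 50;0 0 0 0 0 0 50;0 0 0 0 0 0 50' && python3 - <<'E'
from h import *
d=cap('wrist'); go(.4212,.2240,.031,43.7)
o=d['color'][100:370,100:400]; cv2.imwrite('pics/w11.png',cv2.resize(o[:,:,::-1],(660,594),interpolation=cv2.INTER_CUBIC))
E
```

```text
time_s: 29.8
position: [0.4211, 0.2231, 0.126]
tcp_rot: [[-0.691, 0.723, 0.0], [0.723, 0.691, 0.0], [-0.0, 0.0, -1.0]]
force: [0.2, 0.2, -2.3]
opening: 0.665
grasp_force: 30.0
t=29.9 pos [421.9 223.2 126.1] yang 43.71 shift mm [ 1.1 -0.1 95.1] turn z rad 0.0002 (alt -3.141) tilt [0.0012 0.0007] j6 -29.3
```

View pics/w11.png

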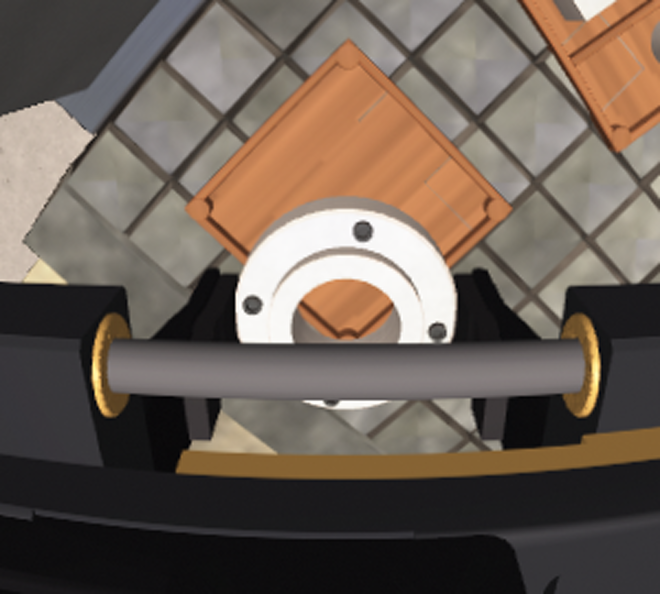

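The held cover's disc spans x 236–458 and y 207–409 in the crop. Tray corners: left (188,209), far (349,40), right (512,210).

```bash
python3 - <<'E'
from h import *
d=cap('wrist');st=read_state();p=st['position']*1000;R=np.array(st['tcp_rot'])[:2,:2]
f=lambda q,z:unproj(d,np.array(q)/2.2+100,z)*1000
T=f([[188,209],[512,210],[349,40]],.010); c=T[:2].mean(0); print('diag',np.linalg.norm(T[1]-T[0]),'half',np.linalg.norm(T[2]-c), 'yaw',np.degrees(np.arctan2(*(T[1]-T[0])[::-1]))-45)
u=(T[2]-c)/np.linalg.norm(T[2]-c); c2=T[2]-69.3*u; print('tray',c,c2)
z0=p[2]/1000-.0282
for z in(.014,.020):
  C=f([[236,305],[458,305],[346,207],[346,409]],z0+z); print(np.linalg.norm(C[1]-C[0]),np.linalg.norm(C[3]-C[2]))
  k=np.array([R[:,1]@C[:2].mean(0),R[:,0]@C[2:].mean(0)]); q=R[:,1]*k[0]+R[:,0]*k[1]; print('cover',q,'tool off',R.T@(q-p[:2]),'need',R.T@((c+c2)/2-q))
go(.4212,.2240,.031,43.7)
E
```

```text
diag 135.30815064308896 half 68.63952142001767 yaw -1.5187642942571742
tray [424.54023042 223.7461501 ] [425.00084614 223.27279493]
58.1625785783724 59.00251403282115
cover [422.31546978 223.58707058] tool off [0.15369193 0.35020059] need [-1.75253091  1.72104769]
55.90399001971793 56.711308821779646
cover [420.29598443 225.66686972] tool off [3.05254807 0.32752806] need [-4.65138704  1.74372023]
t=29.9 pos [422.2 223.2 126.2] yang 43.71 shift mm [ 1.3 -0.3 95.2] turn z rad 0.0002 (alt -3.141) tilt [0.0014 0.0007] j6 -29.3
```

```bash
cat >> h.py <<'E'
def sq(d,ctr=(.4235,.2238)):
    """square tray centre (mm) and yaw from its two far outer edges in a wrist view; e.g. lines fit to the wooden mask hull"""
    hsv=cv2.cvtColor(d['color'],cv2.COLOR_RGB2HSV); m=((hsv[...,0]>=5)&(hsv[...,0]<=16)&(hsv[...,1]>95)&(hsv[...,2]>60)).astype(np.uint8)
    m[285:]=0
    n,lab,stt,_=cv2.connectedComponentsWithStats(m)
    X=np.array([[ctr[0]+a,ctr[1]+b,.01] for a in np.linspace(-.055,.055,23) for b in np.linspace(-.055,.055,23)])
    u=np.round(proj(d,X)).astype(int); k=lab[u[:,1].clip(0,383),u[:,0].clip(0,511)]; k=k[k>0]; l=np.bincount(k).argmax()
    c,_=cv2.findContours((lab==l).astype(np.uint8),cv2.RETR_EXTERNAL,cv2.CHAIN_APPROX_NONE)
    P=unproj(d,max(c,key=len)[:,0],.010)*1000
    return P
def sqfit(P,c0=(424,223.5),sides=('x-','y+'),it=6):
    """fit centre,yaw using points near the given sides of a 98 mm square"""
    c=np.array(c0,float);yaw=np.radians(-1.4)
    S={'x-':(-1,0),'x+':(1,0),'y-':(0,-1),'y+':(0,1)}
    for tol in [6,5,4,3,2.5,2.5]:
        def res(q):
            r=[];co,s=np.cos(q[2]),np.sin(q[2]);L=(P-q[:2])@np.array([[co,-s],[s,co]])
            for k in idx: r.append((L[idx[k]]@np.array(S[k]))-48.6)
            return np.concatenate(r)
        co,s=np.cos(yaw),np.sin(yaw);L=(P-c)@np.array([[co,-s],[s,co]]);idx={}
        for k in sides:
            a=np.array(S[k]);o=L@a; t=np.abs(L@a[::-1]); idx[k]=np.nonzero((np.abs(o-48.6)<tol)&(t<44))[0]
        from scipy.optimize import least_squares
        q=least_squares(res,[*c,yaw],loss='soft_l1').x; c,yaw=q[:2],q[2]
    return c,np.degrees(yaw),{k:len(v) for k,v in idx.items()},np.abs(res(q)).mean()
E
python3 - <<'E'
from h import *
d=cap('wrist'); P=sq(d); print(len(P),sqfit(P)); go(.4246,.2231,.06,43.7)
E
```

```text
323 (array([422.05938375, 223.15683176]), np.float64(-1.2650839704325516), {'x-': 72, 'y+': 71}, np.float64(0.1497036864402726))
t=29.9 pos [422.1 223.2 126.2] yang 43.70 shift mm [-1.8  1.7 66.2] turn z rad 0.0001 (alt -3.142) tilt [0.0011 0.0006] j6 -29.3
```

```bash
python3 - <<'E'
from h import *
d=cap('wrist'); P=sq(d); print('cam',-d['R'].T@d['t'])
for c,y in(((.42206,.22316),-1.265),((.42477,.22351),-1.5)):
    v=verts('square_tray',*c,np.radians(y),0); print(((proj(d,v)-100)*2.2).round(0).tolist())
q=(proj(d,np.c_[P/1000,np.full(len(P),.01)])-100)*2.2
i=[q[:,0].argmin(),q[:,0].argmax(),q[:,1].argmin()];print(q[i].round(0).tolist())
# colour profile along rows through left and right corners
for r in(190,195):print(r,[tuple(map(int,d['color'][r,x])) for x in range(180,202,2)],[tuple(map(int,d['color'][r,x])) for x in range(318,342,2)])
E
```

```text
cam [0.3704908  0.2771411  0.26656423]
[[184.0, 200.0], [345.0, 34.0], [345.0, 345.0], [505.0, 200.0], [179.0, 206.0], [345.0, 35.0], [345.0, 356.0], [511.0, 206.0]]
[[189.0, 203.0], [351.0, 38.0], [349.0, 348.0], [510.0, 204.0], [184.0, 209.0], [351.0, 39.0], [349.0, 359.0], [515.0, 210.0]]
[[183.0, 207.0], [508.0, 207.0], [345.0, 37.0]]
190 [(155, 151, 135), (150, 145, 130), (95, 82, 70), (191, 122, 79), (196, 129, 85), (186, 120, 78), (96, 57, 37), (75, 44, 28), (188, 123, 80), (200, 132, 85), (208, 138, 90)] [(172, 111, 71), (95, 56, 36), (149, 93, 61), (194, 127, 84), (195, 127, 84), (139, 90, 63), (151, 146, 142), (109, 100, 92), (88, 79, 69), (96, 85, 74), (125, 120, 106), (126, 122, 108)]
195 [(149, 145, 132), (149, 142, 127), (182, 119, 76), (192, 127, 81), (195, 128, 83), (195, 129, 84), (189, 124, 80), (127, 78, 50), (206, 137, 89), (207, 138, 90), (205, 136, 88)] [(207, 138, 89), (159, 101, 64), (191, 126, 80), (195, 127, 83), (196, 128, 82), (189, 123, 79), (155, 100, 67), (104, 95, 83), (120, 116, 104), (116, 111, 99), (121, 117, 105), (129, 124, 110)]
```

```bash
cat >> h.py <<'E'
def circ(d,ctr,r,z,thr=180,dr=3,f=None):
    """bright disc outline near world ctr (mm): circle of known radius r (mm) at height z fitted to mask hull"""
    from scipy.optimize import least_squares
    m=(d['color'].min(2)>thr) if f is None else f(d['color'])
    c,_=cv2.findContours(m.astype(np.uint8),cv2.RETR_EXTERNAL,cv2.CHAIN_APPROX_NONE)
    P=np.concatenate([k[:,0] for k in c if len(k)>15]); P=unproj(d,P,z)*1000; c=np.array(ctr,float)
    for t in(8,5,dr,dr,dr):
        s=P[np.abs(np.linalg.norm(P-c,axis=1)-r)<t]
        q=least_squares(lambda q:np.linalg.norm(s-q[:2],axis=1)-q[2],[*c,r],loss='soft_l1',f_scale=.5).x; c=q[:2]
    a=np.degrees(np.arctan2(*(s-c).T[::-1])); return c.round(2),q[2].round(2),len(s),np.histogram(a,12,(-180,180))[0].tolist()
E
python3 - <<'E'
from h import *
d=cap('wrist');st=read_state();p=st['position']*1000;R=np.array(st['tcp_rot'])[:2,:2]
z0=p[2]/1000-.0282
for z,r in((.014,29.2),(.02,28)):
  for t in(150,185):
    c=circ(d,(422.3,223.6),r,z0+z,t); print(z,t,c,'tool off',R.T@(c[0]-p[:2]))
    print('need',R.T@(sqfit(sq(d))[0]-c[0]))
E
```

```text
0.014 150 (array([421.51, 223.28]), np.float64(28.87), 261, [22, 23, 5, 15, 50, 14, 7, 29, 21, 24, 28, 23]) tool off [0.21699662 0.04401184]
need [-0.60530957  0.30888118]
0.014 185 (array([421.47, 223.28]), np.float64(28.67), 247, [21, 23, 5, 15, 41, 11, 7, 29, 21, 23, 28, 23]) tool off [0.24463614 0.0150972 ]
need [-0.63294909  0.33779582]
0.02 150 (array([419.52, 225.37]), np.float64(27.75), 261, [22, 23, 5, 15, 50, 14, 7, 29, 21, 24, 28, 23]) tool off [3.10285301 0.04967369]
need [-3.49116596  0.30321933]
0.02 185 (array([419.49, 225.37]), np.float64(27.56), 247, [21, 23, 5, 15, 41, 11, 7, 29, 21, 23, 28, 23]) tool off [3.12358265 0.02798771]
need [-3.5118956   0.32490531]
```

```bash
python3 -m jog '-0.6 0.3 30 0 0 0 50;0 0 40 0 0 0 50;0 0 10 0 0 0 50;0 0 0 0 0 0 50;0 0 0 0 0 0 50' && python3 - <<'E'
from h import *
d=cap('wrist');st=read_state();p=st['position']*1000;R=np.array(st['tcp_rot'])[:2,:2]
q=sqfit(sq(d),p[:2]);print(q)
z0=p[2]/1000-.0282
for z,r in((.014,29.2),(.02,28)):
    c=circ(d,p[:2],r,z0+z,170); print(z,c,'off',R.T@(c[0]-p[:2]),'need',R.T@(q[0]-c[0]))
go(.4212,.2240,.0312,43.7)
E
```

```text
time_s: 30.68
position: [0.4221, 0.2229, 0.0474]
tcp_rot: [[-0.691, 0.723, 0.002], [0.723, 0.691, 0.001], [-0.001, 0.002, -1.0]]
force: [0.3, 0.1, -1.7]
opening: 0.669
grasp_force: 30.0
(array([422.06452774, 223.21773901]), np.float64(-1.369113902518266), {'x-': 100, 'y+': 98}, np.float64(0.12147264556371354))
0.014 (array([421.66, 223.2 ]), np.float64(28.71), 251, [22, 23, 5, 15, 44, 11, 7, 29, 21, 23, 28, 23]) off [ 0.50870431 -0.16720774] need [-0.26675935  0.30462409]
0.02 (array([419.66, 225.28]), np.float64(27.6), 251, [22, 23, 5, 15, 44, 11, 7, 29, 21, 23, 28, 23]) off [ 3.39424155 -0.17512188] need [-3.1522966   0.31253823]
t=30.7 pos [422.1 222.9  47.5] yang 43.72 shift mm [ 1.4  0.  16.3] turn z rad 0.0003 (alt -3.141) tilt [0.0022 0.0012] j6 -29.3
```

```bash
python3 -m jog '-0.3 0.3 10 0 0 0 50;0 0 5 0 0 0 50;0 0 1 0 0 0 50;0 0 1 0 0 0 50;0 0 0 0 0 0 50'
```

```text
time_s: 31.35
position: [0.4218, 0.2227, 0.0309]
tcp_rot: [[-0.691, 0.722, 0.001], [0.722, 0.691, 0.0], [-0.001, 0.001, -1.0]]
force: [-2.9, -0.1, 15.4]
opening: 0.669
grasp_force: 30.0
```

```bash
python3 -m jog '0 0 -0.5 0 0 0 66;0 0 0 0 0 0 66;0 0 0 0 0 0 66;0 0 -15 0 0 0 66;0 0 -50 0 0 0 66;-25 0 -50 0 0 0 70;-25 0 -25 0 0 0 70;0 0 0 0 0 0 70;0 0 0 0 0 0 70' && python3 - <<'E'
from h import *
d=cap('wrist');st=read_state();p=st['position']*1000
print(p,'cam',-d['R'].T@d['t']);P=sq(d)
for s in(('x-','y+'),('x-','x+','y+','y-')): print(sqfit(P,(422,223),s))
for z,r in((.017,29.2),(.023,28)): print(z,circ(d,(422,223.2),r,z,170))
m=pick('bearing_cover',d,'wrist',(.422,.223,.01)); print(m is not None and m.sum())
go(.5785,.3978,.18,43.7)
m=pick('bronze_bush',d,'wrist',(.578,.398,.013)); print(m is not None and fit('bronze_bush',[(d,m)],(.578,.398)))
E
```

```text
time_s: 32.48
position: [0.4548, 0.1866, 0.1695]
tcp_rot: [[-0.691, 0.723, -0.002], [0.723, 0.691, -0.0], [0.002, -0.002, -1.0]]
force: [-0.0, 0.1, -0.1]
opening: 0.802
grasp_force: 0.0
[454.3193711  186.6835541  168.98603819] cam [0.40364021 0.24058175 0.31004343]
(array([422.14697988, 222.86186208]), np.float64(-1.1742362764750798), {'x-': 63, 'y+': 64}, np.float64(0.15512698083511164))
(array([422.17523839, 223.06555702]), np.float64(-1.2467383909730332), {'x-': 63, 'x+': 62, 'y+': 65, 'y-': 60}, np.float64(0.21429981304723544))
0.017 (array([421.38, 222.62]), np.float64(28.8), 166, [14, 15, 12, 14, 14, 14, 13, 15, 13, 14, 15, 13])
0.023 (array([421.02, 222.99]), np.float64(28.21), 166, [14, 15, 12, 14, 14, 14, 13, 15, 13, 14, 15, 13])
2276
t=32.6 pos [454.3 186.8 168.7] yang 43.75 shift mm [ 66.6 235.6 -11.8] turn z rad 0.0009 (alt -3.141) tilt [-0.0031 -0.0023] j6 -34.5
(np.float64(0.5799154137699055), np.float64(0.39734377407436205), np.float64(0.022262013766593192), np.float64(0.0756852867091421))
```

```bash
python3 -m jog '4 25 0 0 0 0 60;9 50 0 0 0 0 60;10 55 0 0 0 0 60;10 55 0 0 0 0 60;9 50 0 0 0 0 60;0 0 0 0 0 0 60;0 0 0 0 0 0 60' && python3 - <<'E'
from h import *
d=cap('wrist');print('cam',-d['R'].T@d['t'])
f=lambda c:(c[...,0]>150)&(c[...,0].astype(int)-c[...,2]>15)&(c[...,0].astype(int)-c[...,2]<130)
for z in(.026,): print(circ(d,(579,397.5),16.8,z,f=f))
m=pick('bronze_bush',d,'wrist',(.579,.3975,.013)); print(m is not None and fit('bronze_bush',[(d,m)],(.579,.3975)))
ys,xs=np.nonzero(m); print(np.median(d['color'][m],axis=0))
go(.579,.3975,.03,43.7)
E
```

```text
time_s: 33.5
position: [0.5951, 0.3789, 0.168]
tcp_rot: [[-0.692, 0.722, -0.004], [0.722, 0.692, -0.002], [0.001, -0.005, -1.0]]
force: [-0.5, -0.3, 0.1]
opening: 0.689
grasp_force: 0.0
cam [0.54420646 0.43310837 0.30846481]
(array([577.91, 397.77]), np.float64(17.86), 96, [6, 3, 7, 9, 10, 8, 9, 9, 8, 9, 10, 8])
(np.float64(0.5789089836657838), np.float64(0.3970684475211941), np.float64(0.0984499476810288), np.float64(0.211954528786212))
[253. 249. 229.]
t=33.6 pos [595.5 378.2 168.9] yang 43.70 shift mm [ 25.2   1.9 139. ] turn z rad -0.0000 (alt 3.142) tilt [-0.0033 -0.001 ] j6 -20.3
```

```bash
python3 -m jog '25 1.3 30 0 0 0 60;0 0 50 0 0 0 60;0 0 37 0 0 0 60;0 0 19 0 0 0 60;0 0 0 0 0 0 45;0 0 0 0 0 0 30;0 0 0 0 0 0 25;0 0 0 0 0 0 25;0 0 0 0 0 0 25' && python3 -c "
from h import *
go(.5787,.3972,.032,43.7)"
```

```text
time_s: 34.72
position: [0.5815, 0.3986, 0.0357]
tcp_rot: [[-0.691, 0.723, 0.002], [0.723, 0.691, 0.001], [-0.001, 0.002, -1.0]]
force: [-1.7, -1.5, 6.3]
opening: 0.375
grasp_force: 30.0
t=34.7 pos [581.5 398.6  35.7] yang 43.72 shift mm [ 1.  -3.   3.7] turn z rad 0.0004 (alt -3.141) tilt [0.0021 0.0009] j6 -18.3
```

```bash
python3 -m jog '0 0 -15 0 0 0 25;0 0 -50 0 0 0 25;0 0 -45 0 0 0 25;0 0 0 0 0 0 25;0 0 0 0 0 0 25' && python3 -c "
from h import *
go(.4214,.2228,.14,43.7)"
```

```text
time_s: 35.35
position: [0.5801, 0.398, 0.1438]
tcp_rot: [[-0.691, 0.723, -0.001], [0.723, 0.691, -0.0], [0.0, -0.001, -1.0]]
force: [0.0, 0.0, -1.5]
opening: 0.377
grasp_force: 30.0
t=35.4 pos [580.1 398.  143.8] yang 43.72 shift mm [ -17.  -235.8    4. ] turn z rad 0.0004 (alt -3.141) tilt [-0.0008 -0.0003] j6 -18.3
```

```bash
python3 -m jog '-2 -25 0 0 0 0 25;-4 -52 0 0 0 0 25;-4 -55 0 0 0 0 25;-4 -54 0 0 0 0 25;-3 -50 0 0 0 0 25;0 0 20 0 0 0 25;0 0 0 0 0 0 25;0 0 0 0 0 0 25' && python3 - <<'E'
from h import *
d=cap('wrist');st=read_state();p=st['position']*1000;R=np.array(st['tcp_rot'])[:2,:2]
q=sqfit(sq(d,(.422,.223)),(422,223));print(q)
C=circ(d,(421.5,222.8),29.2,.017,170);print('cover',C)
f=lambda c:(c[...,0]>150)&(c[...,0].astype(int)-c[...,2]>12)&(c[...,0].astype(int)-c[...,2]<80)
B=circ(d,p[:2],16.8,p[2]/1000-.0357+.026,f=f);print('bush',B,'tool off',R.T@(B[0]-p[:2]))
go(.4214,.2228,.0587,43.7)
cv2.imwrite('pics/x.png',d['color'][:,:,::-1])
# dump coarse colour rows through the bush for checking
for r in(215,225,235,245):print(r,[tuple(map(int,d['color'][r,x])) for x in range(225,300,5)])
E
```

```text
time_s: 36.35
position: [0.4222, 0.2231, 0.1235]
tcp_rot: [[-0.691, 0.723, -0.001], [0.723, 0.691, -0.0], [0.0, -0.001, -1.0]]
force: [-0.2, -0.6, -0.6]
opening: 0.379
grasp_force: 30.0
(array([422.12939307, 223.08133807]), np.float64(-1.3231563570497868), {'x-': 74, 'y+': 74}, np.float64(0.2110387892632231))
cover (array([421.51, 222.56]), np.float64(28.99), 160, [15, 16, 14, 6, 7, 7, 15, 17, 14, 15, 18, 16])
bush (array([418.03, 227.77]), np.float64(16.59), 235, [36, 18, 20, 4, 0, 7, 17, 16, 23, 28, 34, 32]) tool off [ 6.31091036 -0.06380804]
t=36.4 pos [422.4 223.3 123.8] yang 43.74 shift mm [ 0.4 -1.1 65.1] turn z rad 0.0007 (alt -3.141) tilt [0.0001 0.    ] j6 -29.3
215 [(195, 128, 82), (247, 243, 240), (161, 134, 96), (215, 183, 133), (213, 180, 131), (210, 177, 128), (212, 179, 130), (213, 181, 131), (214, 182, 132), (174, 145, 103), (160, 133, 95), (240, 238, 234), (189, 125, 80), (192, 125, 80), (207, 138, 90)]
225 [(23, 21, 23), (183, 138, 95), (215, 184, 132), (252, 247, 218), (252, 247, 215), (254, 251, 226), (249, 241, 203), (245, 236, 195), (251, 244, 210), (246, 238, 197), (248, 238, 195), (178, 149, 107), (83, 57, 41), (23, 22, 23), (13, 12, 13)]
235 [(24, 22, 23), (251, 243, 205), (253, 250, 225), (253, 250, 224), (250, 237, 192), (203, 133, 87), (203, 135, 88), (187, 123, 79), (188, 123, 79), (250, 243, 205), (252, 247, 216), (251, 245, 210), (188, 158, 113), (23, 22, 23), (22, 19, 20)]
245 [(18, 16, 18), (253, 249, 220), (251, 244, 208), (239, 221, 167), (122, 101, 72), (148, 124, 88), (173, 145, 103), (185, 156, 112), (179, 150, 108), (146, 121, 86), (251, 244, 207), (251, 246, 211), (252, 247, 214), (26, 23, 24), (24, 22, 23)]
```

```bash
python3 - <<'E'
from h import *
d=cap('wrist');st=read_state();p=st['position']*1000;R=np.array(st['tcp_rot'])[:2,:2]
f=lambda c:(c[...,0]>232)&(c[...,1]>205)&(c[...,0].astype(int)-c[...,2]>12)
for z in (.024,.026,.028):
  B=circ(d,p[:2],16.7,p[2]/1000-.0357+z,f=f,dr=1.5);print('bush',B,'tool off',R.T@(B[0]-p[:2]),'need',R.T@(np.array([421.5,222.6])-B[0]))
m=f(d['color'])[200:290,215:310]; print(m.any(0).nonzero()[0][[0,-1]]+215,m.any(1).nonzero()[0][[0,-1]]+200)
go(.4214,.2228,.0587,43.7)
E
```

```text
bush (array([422.18, 223.24]), np.float64(16.37), 105, [12, 14, 5, 0, 0, 0, 6, 14, 12, 13, 16, 13]) tool off [ 0.17396868 -0.27831197] need [ 0.00787478 -0.93377606]
bush (array([421.5 , 223.95]), np.float64(16.15), 105, [12, 14, 5, 0, 0, 0, 6, 14, 12, 13, 16, 13]) tool off [ 1.15707592 -0.27858838] need [-0.97523246 -0.93349965]
bush (array([420.86, 224.63]), np.float64(15.97), 103, [12, 14, 4, 0, 0, 0, 5, 14, 12, 13, 16, 13]) tool off [ 2.09085208 -0.27071346] need [-1.90900862 -0.94137457]
[223 288] [200 255]
t=36.5 pos [422.5 223.3 124. ] yang 43.75 shift mm [ 0.4 -1.2 65.3] turn z rad 0.0008 (alt -3.141) tilt [0.0005 0.0003] j6 -29.3
```

```bash
python3 -m jog '-0.7 -0.9 25 0 0 0 25;0 0 25 0 0 0 25;0 0 9 0 0 0 25;0 0 3 0 0 0 25;0 0 1 0 0 0 25;0 0 0 0 0 0 25'
```

```text
time_s: 37.2
position: [0.4222, 0.2219, 0.0615]
tcp_rot: [[-0.691, 0.723, 0.001], [0.723, 0.691, 0.0], [-0.001, 0.001, -1.0]]
force: [-0.1, 0.2, -0.7]
opening: 0.381
grasp_force: 30.0
```

```bash
python3 -m jog '0 0 1 0 0 0 25;0 0 1 0 0 0 25;0 0 0.7 0 0 0 25;0 0 0.5 0 0 0 25;0 0 0 0 0 0 25'
```

```text
time_s: 37.83
position: [0.4218, 0.2218, 0.0586]
tcp_rot: [[-0.691, 0.723, 0.001], [0.723, 0.691, 0.0], [-0.0, 0.001, -1.0]]
force: [-0.4, -0.4, 8.9]
opening: 0.382
grasp_force: 30.0
```

```bash
python3 -m jog '0 0 0 0 0 0 48;0 0 0 0 0 0 48;0 0 0 0 0 0 48;0 0 -15 0 0 0 48;0 0 -50 0 0 0 48;-25 0 -45 0 0 0 60;-25 0 -10 0 0 0 60;0 0 0 0 0 0 60;0 0 0 0 0 0 60' && python3 - <<'E'
from h import *
d=cap('wrist')
print(sqfit(sq(d,(.422,.223)),(422,223),('x-','x+','y+','y-')))
print('cover',circ(d,(421.5,222.8),29.2,.017,170))
f=lambda c:(c[...,0]>232)&(c[...,1]>205)&(c[...,0].astype(int)-c[...,2]>12)
print('bush',circ(d,(421.5,222.8),16.5,.049,f=f,dr=1.5))
for c in('scene','top'):
    e=cap(c)
    for n,z in(('bronze_bush',.023),('bearing_cover',.003),('setup_block',.003),('v_block',.028),('test_shaft',.003),('paste_tin',0)):
        print(c,n,[(np.round(o['at'],3).tolist(),round(o['conf'],2)) for o in place_of(c,n)[:4]])
E
```

```text
time_s: 38.95
position: [0.455, 0.1857, 0.1775]
tcp_rot: [[-0.691, 0.723, -0.002], [0.723, 0.691, 0.0], [0.001, -0.001, -1.0]]
force: [-0.2, -0.1, -0.4]
opening: 0.69
grasp_force: 0.0
(array([422.30980362, 223.01777862]), np.float64(-1.2144335749136645), {'x-': 62, 'x+': 59, 'y+': 61, 'y-': 62}, np.float64(0.21716391578784963))
cover (array([421.5 , 222.62]), np.float64(28.85), 161, [13, 15, 12, 13, 15, 12, 13, 15, 12, 13, 15, 13])
bush (array([420.81, 222.06]), np.float64(16.49), 108, [8, 10, 8, 9, 9, 8, 10, 9, 9, 11, 9, 8])
scene bronze_bush [([0.663, 0.384, 0.002], 0.87), ([0.424, 0.222, 0.024], 0.8), ([0.383, 0.501, -0.003], 0.76)]
scene bearing_cover [([0.418, 0.222, 0.006], 0.57)]
scene setup_block [([0.413, 0.382, 0.003], 0.92)]
scene v_block [([0.414, 0.386, 0.029], 0.83), ([0.421, 0.223, 0.023], 0.73)]
scene test_shaft [([0.475, 0.376, 0.0], 0.9)]
scene paste_tin [([0.472, 0.515, 0.002], 0.67)]
top bronze_bush [([0.582, 0.537, -0.001], 0.69), ([0.386, 0.5, 0.003], 0.64), ([0.417, 0.222, 0.028], 0.49), ([0.665, 0.386, -0.001], 0.45)]
top bearing_cover [([0.421, 0.221, -0.002], 0.54)]
top setup_block [([0.411, 0.383, 0.005], 0.63)]
top v_block [([0.411, 0.382, 0.024], 0.79)]
top test_shaft [([0.474, 0.375, 0.0], 0.58)]
top paste_tin []
```

```bash
python3 -c "
from rig import *
print(hand_in())"
```

```text
the job is handed in; nothing more can be done
None
```

I made up both kits in the order asked and handed in at about 39 s; my last camera measurements put every part within about 1–1.5 mm of its place, except along the narrow bay's length, where the shaft's camera readings ran from about 1 to 3 mm off the middle.

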